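# Put the walnuts away in the keeper

### The arm

A 7-joint arm with a two-finger parallel gripper is mounted at the origin on the work surface. World frame = base frame: x ahead of the robot, y to its left, z up, the work surface at z = 0. Lengths are in m, angles in rad, forces in N, time in s.
With the tool pointing down it reaches from about 0.425 to 0.925 m from the base axis. Payload 6.8 kg.
Tool frame: the origin (TCP) lies midway between the tips of the shut fingers; the grasp point (between the pads) lies manip.grasp_offset behind it (manip.grasp_offset is the distance from the TCP to the grasp point, in m); z points along the fingers, y is the line along which they close (so a half turn about z gives the same grasp; the last joint's range is limited). The gripper opens to 88 mm and grips with 3 to 60 N. Pads are 20 mm wide; open, the fingers measure 115 mm over their backs; the gripper's body (75 mm by 178 mm) begins 61 mm behind the grasp point.
Start: joints at [-1.267, 0.477, 0.022, 1.555, -0.011, 1.109, -0.083], TCP at [0.27, 0.619, 0.187] pointing down, gripper open.
Joint ranges: [-2.96, 2.96], [-0.34, 2.1], [-1.41, 1.46], [0.24, 2.44], [-1.37, 4.51], [0.17, 1.92], [-2.96, 2.96]. Speed limits (rad/s): [2.39, 2.39, 3.14, 3.14, 3.14, 3.14, 3.14].

### API

Orientations are given as a rotation vector (axis times angle).
In Python, from plant import manip, optics gives the robot as it stands.
- The arm moves only by the tool send_rows, never from a script. Its argument "series" is a list of rows, each an object with "xyz": the shift along the world's x, y, z in m, a list of three; "twist": the turn about the world's z in degrees. In form: [{"xyz": [x, y, z], "twist": twist}, ...]. A call has 1 to 8 rows; each row is the pose to reach, as a shift and turn from the pose commanded when the call began; what a row does not reach only later rows make up. A row lasts 1/10 s, in which the tool goes at most 50 mm and 8.59 degrees, less where a joint would pass 70% of its speed; a pose out of reach is approached as far as the arm can. A call with a gripper value outside its range is refused whole. "claw" is the finger opening in m, from 0 to 0.0878, set as the call begins (left out, the last holds). The fingers move at their own pace and stop on an object; the grip force is fixed at half the most. Time passes only in rows, so rows that repeat a pose let the fingers close. It gives the time, the measured TCP pose, the force, the opening and the grip force at its end, in the units of the state.
- manip.sense(): the state, without advancing time (a new reading comes with each control period).
- optics.read_camera(name): name is "scene" or "top" or "wrist"; returns a dict with "color" (480x640x3 uint8, blue, green, red), "fx", "fy", "cx", "cy" (pixels), "extrinsics" (4x4, takes a point from world to camera coordinates). Camera axes: x right, y down, z forward; pixel columns grow to the right and rows downward; lengths in m; the calibration is good to about 2 mm. The wrist camera is an equidistant fisheye: a pixel r from the principal point sees the ray r / f radians off the axis. A picture is of the moment at which its call begins. There is no depth.
- manip.job_done(): hands the job in; it is judged then, once.
The state is a dict: "clock": time; "qpos": joint angles; "joint_velocities": joint speeds; "joint_torque": joint torques, N m; "ee_pos": TCP position; "tool_rot": TCP orientation; "wrist_force": force on the tool from outside, world axes, zero at the start; "ft_torque": the same for the moment, N m; "width": opening from 0.0 (shut) to 1.0 (fully open); "grasp_force": force on a finger pad.
Only numpy, scipy, OpenCV 4.12 (cv2) and the standard library are available. Lean on these libraries where they do the work, as an engineer would, in place of code of your own. Each camera call takes 0.05 s, during which the arm holds its last target. There are 200 camera calls.

### The job

Pour all six walnuts from the copper cup into the open bay of the walnut keeper, then stand the empty cup upright on the cork trivet and let go of it. Last, slide the keeper's blue lid fully shut, and leave the jar, the bowl, the salt dish and the spoon where they are.

Things in the scene. Friction and masses are not known exactly. Their poses are not given: they have to be found in the camera images.
- cup: the copper cup, round, without a handle, open at the top: 95 high, outside diameter 64 at the foot and 69 at the rim, wall 3, floor 5 thick, about 160 g; it holds the six walnuts, which fill its lower 60. It stands upright at the start, left or right of the keeper. Origin: centre of its underside; z points out of the mouth
- cup_rim (a point): centre of the cup's mouth, 95 above the cup's origin
- keeper: the walnut keeper, a plywood box fixed to the counter, 300 long (its x) x 140 wide (its y) x 100 high, with two dark rails along its long top edges up to 114 high. Its half towards the robot (-x) is an open bay, its other half is filled in and covered. Origin: centre of its underside; yaw up to 15 degrees either way
- bay (a point): centre of the floor of the keeper's bay, 8 above the counter and 92 below the rim of the walls; axes as the keeper's. The bay is 135 long in x and 120 wide in y
- lid (a joint): position of the keeper's blue sliding lid, m: 0 = fully shut over the bay against a stop, 0.145 = fully open, lying over the covered half. At the start it is 0.105 to 0.145, which leaves at least the 100 of the bay nearest the robot uncovered. It slides along the keeper's x with about 2 N of friction plus 4 N per m/s and stays where it is left; it cannot be lifted off
- lid_grip (a point): grip point on the lid's pale wooden handle, on the middle of the lid: an upright bar 18 thick (keeper's x) x 50 long (keeper's y), rising 34 above the lid (top of lid 109, top of handle 143 above the counter). The point is 128 above the counter; it moves with the lid and, when shut, lies straight over the bay's centre
- trivet: the round cork trivet, 130 dia x 8 thick, fixed to the counter, left or right of the keeper; origin: centre of its underside, on the counter
- walnut0: a walnut in its shell, light brown, smooth and polished (low friction), 25 thick x 30 long, 12 g; origin: its centre; starts in the cup, as do the other five
- walnut1: a walnut in its shell, light brown, smooth and polished (low friction), 25 thick x 30 long, 12 g; origin: its centre
- walnut2: a walnut in its shell, light brown, smooth and polished (low friction), 25 thick x 30 long, 12 g; origin: its centre
- walnut3: a walnut in its shell, light brown, smooth and polished (low friction), 25 thick x 30 long, 12 g; origin: its centre
- walnut4: a walnut in its shell, light brown, smooth and polished (low friction), 25 thick x 30 long, 12 g; origin: its centre
- walnut5: a walnut in its shell, light brown, smooth and polished (low friction), 25 thick x 30 long, 12 g; origin: its centre
- jar: bystander: a green glass jar with a red cap, 68 dia x 120 high; origin: centre of its underside; leave it where it is
- bowl: bystander: a blue ceramic bowl, 110 dia x 50 high; origin: centre of its underside; leave it where it is
- dish: bystander: a white ceramic salt dish with a wooden lid, 76 dia x 45 high, at the left; origin: centre of its underside; leave it where it is
- spoon: bystander: a wooden spoon lying at the right; leave it where it is
Things that resemble listed ones, but are neither listed nor needed, are in the scene too. What is meant by the trivet is not yellow, and is the smaller of those in its own colour.

How it is judged:
On the way, in this order (a step that is already met when the one before it is completed fails the run):
1. the cup is held up off the counter and tipped by more than 60 degrees (angle between cup's own z axis and vertical above 1.05 rad and height (world z) of cup above 0.08 m).
2. all six walnuts are in the keeper's bay, with the lid not shut (x of walnut0 in the frame of bay between -0.07 and 0.07 m and y of walnut0 in the frame of bay between -0.062 and 0.062 m and z of walnut0 in the frame of bay between 0 and 0.085 m and x of walnut1 in the frame of bay between -0.07 and 0.07 m and y of walnut1 in the frame of bay between -0.062 and 0.062 m and z of walnut1 in the frame of bay between 0 and 0.085 m and x of walnut2 in the frame of bay between -0.07 and 0.07 m and y of walnut2 in the frame of bay between -0.062 and 0.062 m and z of walnut2 in the frame of bay between 0 and 0.085 m and x of walnut3 in the frame of bay between -0.07 and 0.07 m and y of walnut3 in the frame of bay between -0.062 and 0.062 m and z of walnut3 in the frame of bay between 0 and 0.085 m and x of walnut4 in the frame of bay between -0.07 and 0.07 m and y of walnut4 in the frame of bay between -0.062 and 0.062 m and z of walnut4 in the frame of bay between 0 and 0.085 m and x of walnut5 in the frame of bay between -0.07 and 0.07 m and y of walnut5 in the frame of bay between -0.062 and 0.062 m and z of walnut5 in the frame of bay between 0 and 0.085 m and value of joint lid above 0.02 m), for 0.2 s.
3. the cup stands upright on the trivet, released, with the lid not shut yet (angle between cup's own z axis and vertical below 0.1 rad and horizontal distance between cup and trivet below 0.04 m and z of cup in the frame of trivet between 0.004 and 0.013 m and contact force between the fingers and cup below 0.1 N and linear speed of cup below 0.02 m/s and value of joint lid above 0.02 m), for 0.2 s.
4. the lid is fully shut (value of joint lid below 0.006 m), for 0.2 s.
At the end, for the whole second after the job is handed in: all six walnuts lie in the keeper's bay, the lid is shut to within 6 mm, and the cup stands released and at rest on the trivet, upright within 0.1 rad and within 40 mm of its centre (x of walnut0 in the frame of bay between -0.07 and 0.07 m and y of walnut0 in the frame of bay between -0.062 and 0.062 m and z of walnut0 in the frame of bay between 0 and 0.085 m and x of walnut1 in the frame of bay between -0.07 and 0.07 m and y of walnut1 in the frame of bay between -0.062 and 0.062 m and z of walnut1 in the frame of bay between 0 and 0.085 m and x of walnut2 in the frame of bay between -0.07 and 0.07 m and y of walnut2 in the frame of bay between -0.062 and 0.062 m and z of walnut2 in the frame of bay between 0 and 0.085 m and x of walnut3 in the frame of bay between -0.07 and 0.07 m and y of walnut3 in the frame of bay between -0.062 and 0.062 m and z of walnut3 in the frame of bay between 0 and 0.085 m and x of walnut4 in the frame of bay between -0.07 and 0.07 m and y of walnut4 in the frame of bay between -0.062 and 0.062 m and z of walnut4 in the frame of bay between 0 and 0.085 m and x of walnut5 in the frame of bay between -0.07 and 0.07 m and y of walnut5 in the frame of bay between -0.062 and 0.062 m and z of walnut5 in the frame of bay between 0 and 0.085 m and angle between cup's own z axis and vertical below 0.1 rad and horizontal distance between cup and trivet below 0.04 m and z of cup in the frame of trivet between 0.004 and 0.013 m and contact force between the fingers and cup below 0.1 N and linear speed of cup below 0.02 m/s and value of joint lid below 0.006 m); the robot touches nothing.
It fails at once if a bystander (jar, bowl, salt dish or spoon) is moved by more than 30 mm (distance of any of jar, bowl, dish, spoon from where it was at the start of the episode above 0.03 m).
It also fails if it takes over 64 s, if anything falls off the work surface, if the arm or the gripper's body presses on something with over 40 N, if the wrist force passes 120 N, or if a joint passes its speed limit or range.

## Working session

There is one attempt and no reset: what is moved stays moved. The work goes in short steps, Python scripts to look and compute and a tool call to move; the robot and the scene stay as the last step left them, time stands still between calls to the robot, and variables do not carry over. Pictures are saved under pics/ and viewed, at most 10 in all, crops included, and the job is handed in when it is done.

Besides the shell and the picture viewer there is one more tool, called after "Request:" in YAML: its name, and indented under it one key for each argument. send_rows: Moves the arm, as the interface text tells. Its arguments: {"type":"object","properties":{"series":{"type":"array"},"claw":{"type":"number"}},"required":["series"]}

```bash
ls; mkdir -p pics
python3 - <<'E'
from plant import manip, optics
import cv2
print(manip.sense(), manip.grasp_offset, [a for a in dir(manip) if a[0]!='_'])
for n in ("scene","top"):
    d=optics.read_camera(n); cv2.imwrite(f"pics/{n}0.png",d["color"]); print(n,d["fx"],d["cx"],d["cy"],d["extrinsics"].round(4).tolist() if hasattr(d["extrinsics"],'round') else d["extrinsics"])
E
```

```text
pics
{'clock': 0.0, 'qpos': array([-1.26709163,  0.47777886,  0.02235236,  1.55639588, -0.01150946,
        1.10927222, -0.08307526]), 'joint_velocities': array([ 3.26776724e-04, -5.13001281e-04, -1.30559630e-03,  5.68935060e-05,
       -1.02696507e-03,  2.20820538e-03, -3.11268782e-04]), 'joint_torque': array([-6.81648671e-04, -5.82863224e+01,  1.53445937e+00, -2.72603256e+01,
       -5.43717819e-02,  1.71651092e-02,  1.41029846e-04]), 'ee_pos': array([0.26994611, 0.61798421, 0.18571971]), 'tool_rot': array([-6.42204523e-01, -3.07501578e+00,  2.68674421e-03]), 'wrist_force': array([ 0.21603236, -0.05735399, -0.88793128]), 'ft_torque': array([ 0.04866439, -0.00878274, -0.02025002]), 'grasp_force': 0.0, 'width': 1.0016122765626583} 0.0187 ['PlanningError', 'grasp_offset', 'job_done', 'sense']
scene 539.1264774761905 334.89473134080436 234.5016338355384 [[-0.1149, 0.9934, -0.0028, -0.0568], [0.851, 0.097, -0.5161, -0.4094], [-0.5125, -0.0617, -0.8565, 1.9759], [0.0, 0.0, 0.0, 1.0]]
top 490.5910917573683 317.8999281985545 242.89431249773858 [[-0.0296, -0.9992, 0.0279, 0.0925], [-0.9885, 0.0251, -0.149, 0.5151], [0.1482, -0.032, -0.9884, 1.1844], [0.0, 0.0, 0.0, 1.0]]
```

View pics/scene0.png

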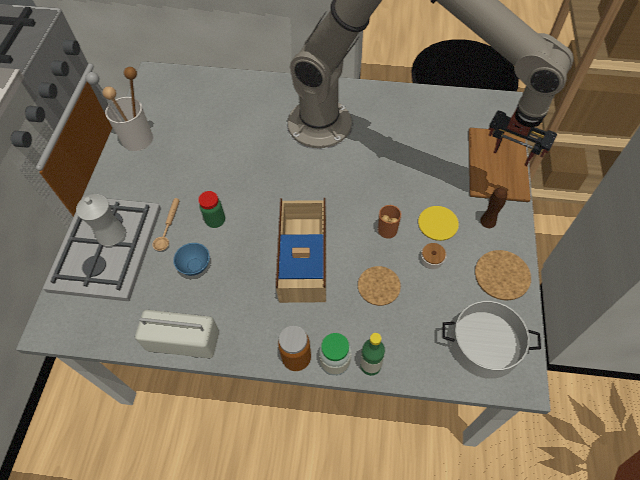

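View pics/top0.png

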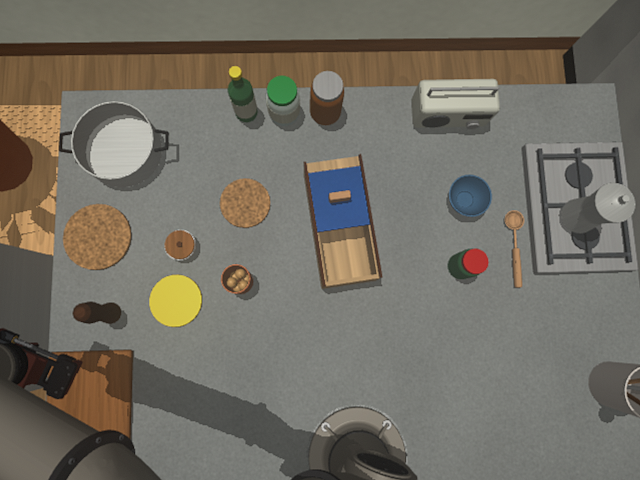

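The scene view shows the cup at (389,222), the keeper at (302,250), the jar at (211,210), the bowl at (192,260), the dish at (433,255) and the spoon at (167,225).

Trivet candidates in the top view:
- Small cork at (245,203)
- Large cork at (97,237)
- Yellow disc at (175,300)

The small cork fits: it isn't yellow, and it is the smaller of the two in cork colour.

Moves only allow shift and yaw, so I plan to tip the cup by levering it against the keeper's side rail while it pivots in the grip.

```bash
cat > h.py <<'E'
import numpy as np, cv2
from plant import manip, optics
def cam(n): 
    d=optics.read_camera(n); d["E"]=np.array(d["extrinsics"]); return d
def ray(d,p):
    R,t=d["E"][:3,:3],d["E"][:3,3]
    v=np.array([(p[0]-d["cx"])/d["fx"],(p[1]-d["cy"])/d["fy"],1.])
    return -R.T@t, R.T@v
def plane(d,p,z):
    o,v=ray(d,p); return o+v*(z-o[2])/v[2]
def tri(d1,p1,d2,p2):
    o1,v1=ray(d1,p1);o2,v2=ray(d2,p2);v1/=np.linalg.norm(v1);v2/=np.linalg.norm(v2)
    s=np.linalg.lstsq(np.c_[v1,-v2],o2-o1,rcond=None)[0]
    a,b=o1+s[0]*v1,o2+s[1]*v2; return (a+b)/2,np.linalg.norm(a-b)
def proj(d,P):
    q=d["E"]@np.r_[P,1]; return d["fx"]*q[0]/q[2]+d["cx"],d["fy"]*q[1]/q[2]+d["cy"]
def blob(d,lo,hi,box):
    x0,y0,x1,y1=box; m=np.zeros((480,640),np.uint8)
    m[y0:y1,x0:x1]=cv2.inRange(cv2.cvtColor(d["color"],cv2.COLOR_BGR2HSV),np.array(lo),np.array(hi))[y0:y1,x0:x1]
    m=cv2.morphologyEx(m,cv2.MORPH_CLOSE,np.ones((3,3)))
    return max(cv2.findContours(m,cv2.RETR_EXTERNAL,cv2.CHAIN_APPROX_NONE)[0],key=cv2.contourArea)
E
python3 - <<'E'
from h import *
np.set_printoptions(precision=4,suppress=True)
S,T=cam("scene"),cam("top")
out=T["color"].copy()
# trivet
cs=blob(S,(5,60,90),(22,255,255),(350,258,408,312)); ct=blob(T,(5,60,90),(22,255,255),(212,172,278,235))
es,et=cv2.fitEllipse(cs),cv2.fitEllipse(ct); print("trivet",tri(S,es[0],T,et[0]),plane(T,et[0],.008),et[1])
cv2.drawContours(out,[ct],-1,(0,255,0),1)
w=np.array([plane(T,p[0],.008)[:2] for p in ct]);print(cv2.minEnclosingCircle(w.astype(np.float32)))
# big cork size
cb=blob(T,(5,60,90),(22,255,255),(60,200,135,275)); print("bigcork r",cv2.minEnclosingCircle(np.array([plane(T,p[0],.008)[:2] for p in cb],np.float32)))
# lid blue
for d,b,n in((S,(270,225,335,290),"S"),(T,(295,155,380,240),"T")):
    c=blob(d,(100,120,40),(125,255,255),b)
    w=np.array([plane(d,p[0],.109)[:2] for p in c],np.float32); r=cv2.minAreaRect(w); print("lid",n,r,cv2.boxPoints(r).tolist())
    if n=="T": cv2.drawContours(out,[c],-1,(0,255,0),1)
# cup: hsv peeks
for d,n,pts in((S,"S",[(389,222),(389,232),(380,215),(398,210)]),(T,"T",[(225,270),(250,268),(237,265),(237,294),(340,197),(315,240),(372,250)])):
    h=cv2.cvtColor(d["color"],cv2.COLOR_BGR2HSV); print(n,[(p,h[p[1],p[0]].tolist()) for p in pts])
a=cv2.resize(out[150:310,200:400],None,fx=3,fy=3,interpolation=cv2.INTER_CUBIC)
b=cv2.resize(S["color"][195:315,270:420],(600,480),interpolation=cv2.INTER_CUBIC)
cv2.imwrite("pics/c1.png",a);cv2.imwrite("pics/c2.png",b)
E
```

```text
trivet (array([0.633 , 0.264 , 0.0013]), np.float64(0.0007017022336687233)) [0.6314 0.2629 0.008 ] (48.56543731689453, 49.733821868896484)
((0.6319176554679871, 0.2628341019153595), 0.06530459970235825)
bigcork r ((0.553573727607727, 0.635888934135437), 0.08463671803474426)
lid S ((0.6163289546966553, 0.02864556387066841), (0.1457400619983673, 0.12405998259782791), 7.303559303283691) [[0.5361645221710205, 0.08090858161449432], [0.5519357919692993, -0.04214484244585037], [0.69649338722229, -0.0236174538731575], [0.6807221174240112, 0.0994359701871872]]
lid T ((0.6125965118408203, 0.027814511209726334), (0.14310869574546814, 0.12571053206920624), 7.079159736633301) [[0.5338413119316101, 0.0813722237944603], [0.5493339896202087, -0.04337999224662781], [0.6913517117500305, -0.02574320137500763], [0.6758590340614319, 0.09900901466608047]]
S [((389, 222), [14, 137, 151]), ((389, 232), [12, 155, 97]), ((380, 215), [11, 150, 126]), ((398, 210), [11, 191, 76])]
T [((225, 270), [11, 142, 120]), ((250, 268), [38, 8, 129]), ((237, 265), [10, 151, 140]), ((237, 294), [24, 16, 79]), ((340, 197), [14, 109, 184]), ((315, 240), [13, 94, 81]), ((372, 250), [17, 95, 115])]
```

View pics/c1.png

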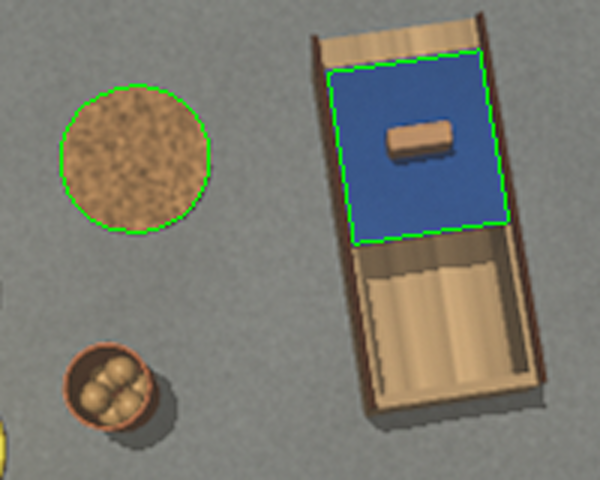

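View pics/c2.png

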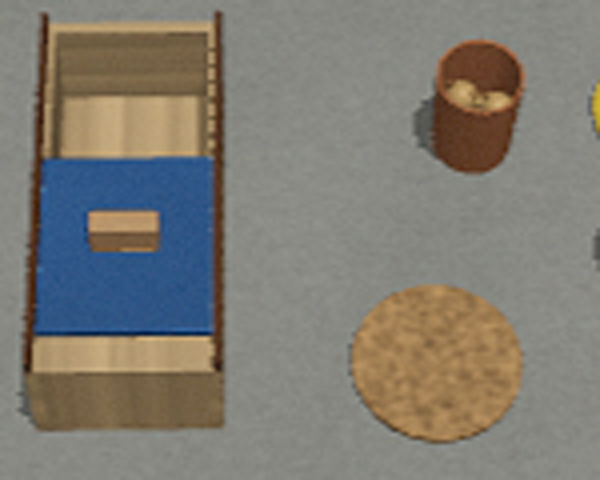

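The green outline lies on the small cork: radius 65 mm, against 85 mm for the large one, so it is the trivet. In the top view the cup rim is centred near (236.7,279), and in the scene view near (390,214.5). The keeper rail ends are near (322.7,286), (381,276.7), (305.3,162.7) and (360.3,154.3).

Run:
```python
from h import *
np.set_printoptions(precision=4,suppress=True)
S,T=cam("scene"),cam("top")
# cup rim by two views; red-brown mask
ct=blob(T,(0,90,40),(13,255,255),(215,258,262,300)); cs=blob(S,(0,110,40),(13,255,255),(372,200,408,242))
(u,v),r=cv2.minEnclosingCircle(ct); print("cup top",u,v,r,plane(T,(u,v),.095), cv2.boundingRect(cs))
print("cup rim tri",tri(S,(390,214.5),T,(u,v)))
# handle: top-face centre
print("handle tri",tri(S,(270+123.5/4,195+222/4),T,(200+419/3,150+135/3)))
K=[np.array(plane(T,p,.114)) for p in((322.7,286),(381,276.7),(305.3,162.7),(360.3,154.3))]
print("keeper top",K,np.linalg.norm(K[0]-K[2]),np.linalg.norm(K[0]-K[1]),sum(K)/4)
d=K[2]+K[3]-K[0]-K[1]; print(np.degrees(np.arctan2(d[1],d[0])))
KS=[np.array(plane(S,(270+a/4,195+b/4),.114)) for a,b in((219,13),(43,14),(218,368),(29,370))]
print("keeper scene",KS,sum(KS)/4)
R=cv2.Rodrigues(manip.sense()["tool_rot"])[0]; print(R)
```

```text
cup top 236.76470947265625 278.5882263183594 16.168010711669922 [0.4293 0.2721 0.095 ] (378, 205, 23, 33)
cup rim tri (array([0.4297, 0.2758, 0.0864]), np.float64(0.005142189880401507))
handle tri (array([0.6138, 0.029 , 0.1357]), np.float64(0.0029671127590898978))
keeper top [array([0.4053, 0.0727, 0.114 ]), array([ 0.4231, -0.0631,  0.114 ]), array([0.7004, 0.1051, 0.114 ]), array([ 0.7186, -0.0275,  0.114 ])] 0.29683381708863227 0.13690989937909326 [0.5618 0.0218 0.114 ]
6.57021047894182
keeper scene [array([0.4104, 0.0735, 0.114 ]), array([ 0.4267, -0.0613,  0.114 ]), array([0.7102, 0.1104, 0.114 ]), array([ 0.7267, -0.0207,  0.114 ])] [0.5685 0.0255 0.114 ]
[[-0.9164  0.4003 -0.0002]
 [ 0.4003  0.9164 -0.0006]
 [-0.     -0.0007 -1.    ]]
```

Request:
send_rows:
  series:
    - {"xyz": [0.01, -0.02, 0.02], "twist": -4}
    - {"xyz": [0.025, -0.055, 0.035], "twist": -11}
    - {"xyz": [0.043, -0.095, 0.04], "twist": -18.5}
    - {"xyz": [0.062, -0.135, 0.04], "twist": -26}
    - {"xyz": [0.08, -0.175, 0.04], "twist": -33.5}
    - {"xyz": [0.1, -0.215, 0.04], "twist": -41}
    - {"xyz": [0.118, -0.255, 0.03], "twist": -48}
    - {"xyz": [0.135, -0.293, 0.02], "twist": -54}
  claw: 0.0878

```text
clock: 1.1
ee_pos: [0.406, 0.3239, 0.2069]
tool_rot: [-1.975, -2.443, -0.002]
wrist_force: [0.4, 0.4, -0.3]
width: 0.999
grasp_force: 0.0
```

Request:
send_rows:
  series:
    - {"xyz": [0.015, -0.03, -0.005], "twist": -3}
    - {"xyz": [0.0225, -0.045, -0.015], "twist": -5.4}
    - {"xyz": [0.0245, -0.0515, -0.02], "twist": -5.4}
    - {"xyz": [0.0245, -0.0515, -0.02], "twist": -5.4}

```text
clock: 1.5
ee_pos: [0.429, 0.2741, 0.1858]
tool_rot: [-2.08, -2.354, 0.002]
wrist_force: [0.2, 0.1, 0.4]
width: 0.999
grasp_force: 0.0
```

Run:
```python
from h import *
np.set_printoptions(precision=4,suppress=True)
s=manip.sense(); print(s["clock"],s["ee_pos"],cv2.Rodrigues(s["tool_rot"])[0][:,1],s["qpos"])
W=cam("wrist"); cv2.imwrite("pics/w1.png",W["color"]); print(W["fx"],W["cx"],W["cy"],W["E"])
```

```text
1.5 [0.429  0.2741 0.1858] [ 0.9924  0.123  -0.0014] [-0.9832  0.2068  0.3385  1.9647 -0.0821  0.9846 -0.4826]
371.64829954431775 323.30310590372363 240.8164139110333 [[ 0.9922  0.125  -0.0006 -0.4605]
 [ 0.1211 -0.9602  0.2515  0.1814]
 [ 0.0309 -0.2496 -0.9679  0.4439]
 [ 0.      0.      0.      1.    ]]
```

View pics/w1.png

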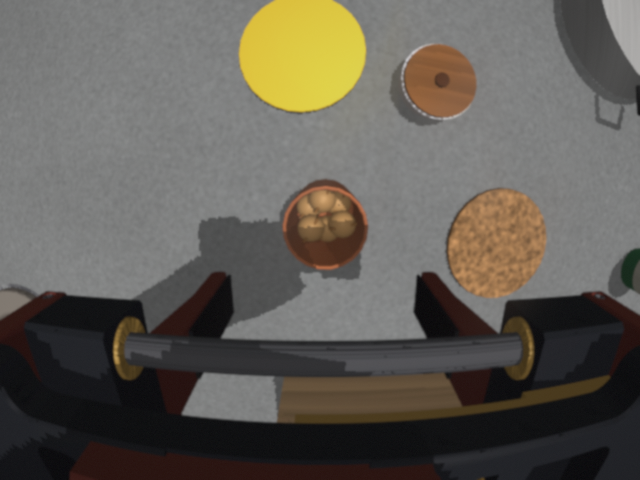

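The wrist view shows the cup rim centred at (325,228), midway between the fingers. By my estimate the cup is at (0.430, 0.276). I'll descend and grip at a height of about 62 mm.

Request:
send_rows:
  series:
    - {"xyz": [0.001, 0.002, -0.02], "twist": 0}
    - {"xyz": [0.001, 0.002, -0.05], "twist": 0}
    - {"xyz": [0.001, 0.002, -0.08], "twist": 0}
    - {"xyz": [0.001, 0.002, -0.11], "twist": 0}
    - {"xyz": [0.001, 0.002, -0.13], "twist": 0}
    - {"xyz": [0.001, 0.002, -0.142], "twist": 0}
    - {"xyz": [0.001, 0.002, -0.142], "twist": 0}

```text
clock: 2.25
ee_pos: [0.4294, 0.277, 0.0435]
tool_rot: [-2.078, -2.355, 0.003]
wrist_force: [-0.3, -0.5, 1.2]
width: 0.998
grasp_force: 0.0
```

Request:
send_rows:
  series:
    - {"xyz": [0, 0, 0], "twist": 0}
    - {"xyz": [0, 0, 0], "twist": 0}
    - {"xyz": [0, 0, 0], "twist": 0}
    - {"xyz": [0, 0, 0], "twist": 0}
    - {"xyz": [0, 0, 0], "twist": 0}
    - {"xyz": [0, 0, 0], "twist": 0}
  claw: 0.05

```text
clock: 2.85
ee_pos: [0.4311, 0.2767, 0.0456]
tool_rot: [-2.081, -2.353, -0.003]
wrist_force: [-1.8, -0.6, 6.7]
width: 0.764
grasp_force: 29.9
```

Request:
send_rows:
  series:
    - {"xyz": [0, 0, 0.015], "twist": 0}
    - {"xyz": [0, 0, 0.045], "twist": 0}
    - {"xyz": [0.004, -0.015, 0.075], "twist": 0}
    - {"xyz": [0.012, -0.045, 0.09], "twist": 0}
    - {"xyz": [0.02, -0.08, 0.0945], "twist": 0}
    - {"xyz": [0.029, -0.11, 0.0945], "twist": 0}
    - {"xyz": [0.035, -0.135, 0.0945], "twist": 0}
    - {"xyz": [0.0385, -0.149, 0.0945], "twist": 0}

```text
clock: 3.65
ee_pos: [0.4693, 0.1243, 0.1393]
tool_rot: [2.085, 2.35, -0.0]
wrist_force: [-0.6, 0.4, -1.2]
width: 0.762
grasp_force: 29.9
```

Request:
send_rows:
  series:
    - {"xyz": [0, 0, 0], "twist": 0}
    - {"xyz": [0, 0, 0], "twist": 0}

```text
clock: 3.85
ee_pos: [0.4689, 0.1275, 0.1391]
tool_rot: [-2.082, -2.352, -0.0]
wrist_force: [-0.6, 0.9, -2.2]
width: 0.762
grasp_force: 29.9
```

Run:
```python
from h import *
s=manip.sense(); print(s["clock"],s["ee_pos"],s["wrist_force"],s["grasp_force"])
S,T=cam("scene"),cam("top")
a=cv2.resize(S["color"][150:310,250:450],(500,400)); b=cv2.resize(T["color"][150:310,220:420],(500,400))
cv2.imwrite("pics/p1.png",np.vstack([a[:300],b[100:]]))
```

```text
3.85 [0.46890065 0.12750495 0.13909447] [-0.55338261  0.89841759 -2.17564311] 29.913722130271196
```

View pics/p1.png

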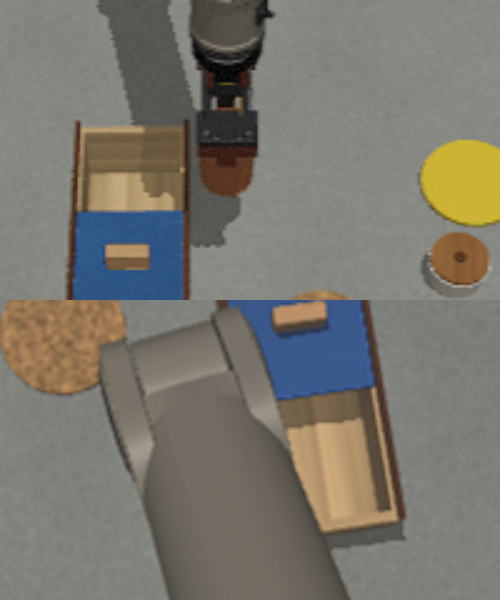

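The cup is held upright just left of the left rail, with the open bay beside it. Next I start tipping it on the rail.

Request:
send_rows:
  series:
    - {"xyz": [0.001, -0.007, 0.002], "twist": 0}
    - {"xyz": [0.0015, -0.012, 0.004], "twist": 0}
    - {"xyz": [0.002, -0.018, 0.006], "twist": 0}
    - {"xyz": [0.003, -0.025, 0.008], "twist": 0}
    - {"xyz": [0.0035, -0.03, 0.0095], "twist": 0}
    - {"xyz": [0.0045, -0.035, 0.0105], "twist": 0}
    - {"xyz": [0.005, -0.039, 0.0115], "twist": 0}
    - {"xyz": [0.005, -0.039, 0.0115], "twist": 0}

```text
clock: 4.75
ee_pos: [0.4742, 0.0875, 0.1508]
tool_rot: [-2.083, -2.352, -0.0]
wrist_force: [-0.7, 2.0, -0.5]
width: 0.756
grasp_force: 30.0
```

Run:
```python
from h import *
s=manip.sense(); print(s["clock"],s["ee_pos"],s["wrist_force"],s["grasp_force"],s["width"])
S,T=cam("scene"),cam("wrist")
a=cv2.resize(S["color"][160:280,260:410],(600,480))[:,:400]; b=cv2.resize(T["color"],(400,300))
cv2.imwrite("pics/p2.png",np.vstack([a[:300],b]))
```

```text
4.75 [0.47423736 0.08754183 0.15083845] [-0.70115069  2.00973624 -0.54282042] 29.99958083499223 0.7561137216752258
```

View pics/p2.png

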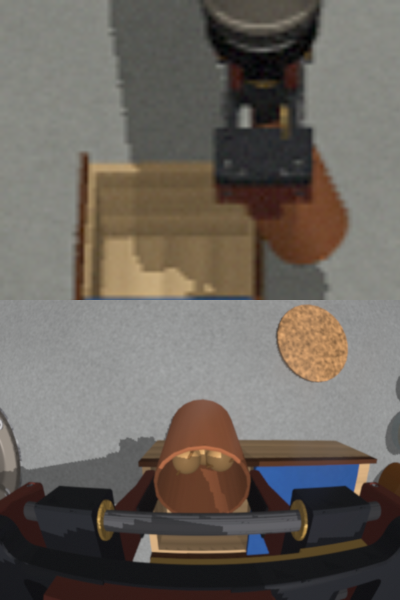

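The cup pivots cleanly on the rail, tilted about 35–40°, with its mouth already over the bay in the wrist view. I continue along the arc.

Request:
send_rows:
  series:
    - {"xyz": [0.001, -0.007, 0], "twist": 0}
    - {"xyz": [0.0015, -0.014, -0.0005], "twist": 0}
    - {"xyz": [0.0025, -0.021, -0.002], "twist": 0}
    - {"xyz": [0.003, -0.028, -0.0045], "twist": 0}
    - {"xyz": [0.004, -0.034, -0.008], "twist": 0}
    - {"xyz": [0.005, -0.04, -0.012], "twist": 0}
    - {"xyz": [0.005, -0.045, -0.017], "twist": 0}
    - {"xyz": [0.006, -0.05, -0.0225], "twist": 0}

```text
clock: 5.65
ee_pos: [0.4806, 0.0371, 0.128]
tool_rot: [2.082, 2.352, 0.0]
wrist_force: [0.7, 0.3, 5.8]
width: 0.757
grasp_force: 30.0
```

Request:
send_rows:
  series:
    - {"xyz": [0, -0.002, -0.003], "twist": 0}
    - {"xyz": [0.0005, -0.004, -0.006], "twist": 0}
    - {"xyz": [0.001, -0.0055, -0.009], "twist": 0}
    - {"xyz": [0.001, -0.007, -0.012], "twist": 0}
    - {"xyz": [0.001, -0.0085, -0.015], "twist": 0}
    - {"xyz": [0.001, -0.0095, -0.0175], "twist": 0}
    - {"xyz": [0.001, -0.0095, -0.0175], "twist": 0}
    - {"xyz": [0.001, -0.0095, -0.0175], "twist": 0}

```text
clock: 6.45
ee_pos: [0.482, 0.0267, 0.1108]
tool_rot: [2.082, 2.35, -0.0]
wrist_force: [1.8, -2.4, 5.9]
width: 0.759
grasp_force: 30.0
```

Run:
```python
from h import *
s=manip.sense(); print(s["clock"],s["ee_pos"],s["wrist_force"],s["grasp_force"],s["width"])
S,T=cam("scene"),cam("wrist")
a=cv2.resize(S["color"][160:280,260:410],(600,480))[:,:400]; b=cv2.resize(T["color"][200:480,100:540],(440,280))[:,:400]
cv2.imwrite("pics/p3.png",np.vstack([a[:300],b]))
```

```text
6.45 [0.48199846 0.02665196 0.11075181] [ 1.80799651 -2.37160073  5.85939644] 30.001219749822212 0.7593268725034241
```

View pics/p3.png

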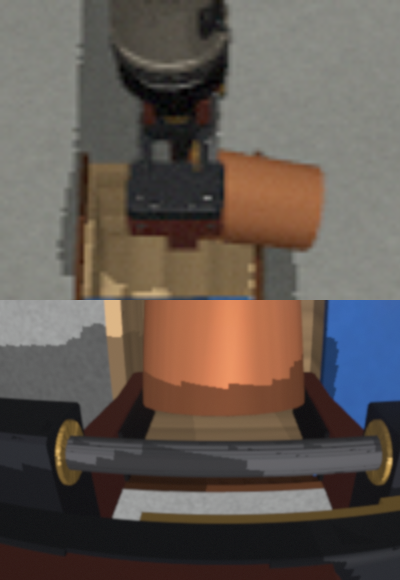

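Request:
send_rows:
  series:
    - {"xyz": [0, 0, 0.008], "twist": 0}
    - {"xyz": [0.0, -0.008, 0.012], "twist": 0}
    - {"xyz": [0, 0.008, 0.012], "twist": 0}
    - {"xyz": [0, -0.008, 0.012], "twist": 0}
    - {"xyz": [0, 0.008, 0.012], "twist": 0}
    - {"xyz": [0, -0.004, 0.012], "twist": 0}
    - {"xyz": [0, 0, 0.03], "twist": 0}
    - {"xyz": [0, 0, 0.06], "twist": 0}

```text
clock: 7.35
ee_pos: [0.4789, 0.0271, 0.1694]
tool_rot: [-2.08, -2.351, 0.008]
wrist_force: [0.4, 0.5, -1.9]
width: 0.761
grasp_force: 30.0
```

Request:
send_rows:
  series:
    - {"xyz": [0, 0, 0.025], "twist": 0}
    - {"xyz": [0, 0, 0.025], "twist": 0}

```text
clock: 7.55
ee_pos: [0.483, 0.0276, 0.1983]
tool_rot: [2.081, 2.35, 0.007]
wrist_force: [0.5, -0.2, -2.3]
width: 0.76
grasp_force: 30.0
```

Run:
```python
from h import *
s=manip.sense(); print(s["clock"],s["ee_pos"],s["wrist_force"],s["grasp_force"],s["width"])
S,W,T=cam("scene"),cam("wrist"),cam("top")
a=cv2.resize(S["color"][160:280,260:410],(600,480))[:,:400]; b=cv2.resize(W["color"],(400,300))
c=cv2.resize(T["color"][130:330,220:420],(400,400)) 
cv2.imwrite("pics/p4.png",np.hstack([np.vstack([a[:300],b]),cv2.resize(c,(400,600))]))
```

```text
7.55 [0.48299402 0.02759755 0.19827779] [ 0.48217625 -0.2120889  -2.26670881] 29.99974172607466 0.7603177374671978
```

View pics/p4.png

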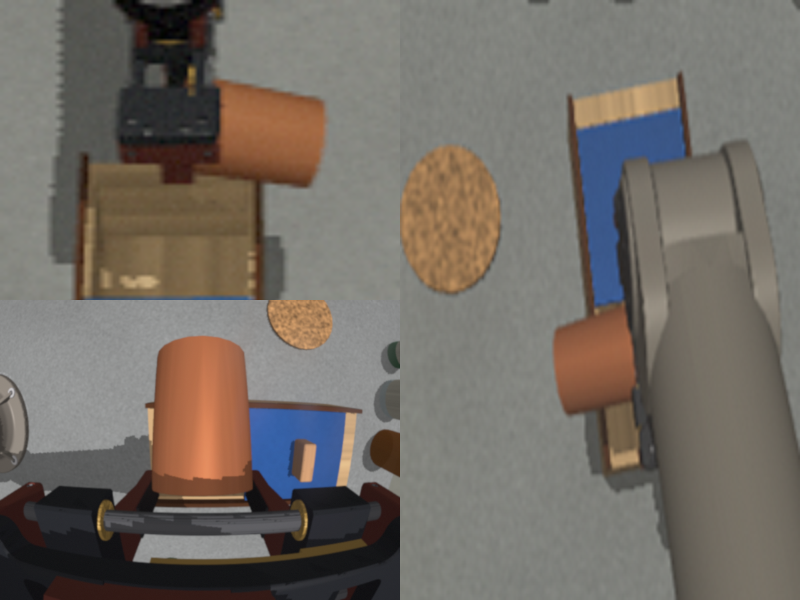

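Run:
```python
from h import *
S,T=cam("scene"),cam("top")
print("foot",tri(S,(339,195.6),T,(298.5,251.7)), manip.sense()["ee_pos"]+[0,0,.0187])
f=[]
for i in range(4):
    cam("top"); f.append(manip.sense()["wrist_force"])
print(np.mean(f,0),np.std(f,0))
h=cv2.cvtColor(S["color"],cv2.COLOR_BGR2HSV)
for n,d in(("S",S),("T",T)):
    c=blob(d,(3,140,90),(13,255,255),(295,150,350,225) if n=="S" else (270,220,345,275)); r=cv2.minAreaRect(c); print(n,r,cv2.boxPoints(r).tolist())
```

```text
foot (array([0.47199436, 0.12487703, 0.22304802]), np.float64(0.0014070519435031756)) [0.47997221 0.0280465  0.21293057]
[ 2.50768153e-01 -1.73849995e-03 -2.04399374e+00] [0.51923227 0.20406213 0.60889711]
S ((326.2499694824219, 192.74998474121094), (27.860008239746094, 21.77889060974121), 8.130102157592773) [[310.9199523925781, 201.5599822998047], [313.9999694824219, 179.99998474121094], [341.5799865722656, 183.9399871826172], [338.4999694824219, 205.49998474121094]]
T ((316.2227783203125, 247.72769165039062), (24.3784122467041, 38.308929443359375), 84.2894058227539) [[295.95050048828125, 237.5049285888672], [334.0693359375, 233.6930389404297], [336.49505615234375, 257.950439453125], [298.376220703125, 261.7623291015625]]
```

Run:
```python
from h import *
S,T=cam("scene"),cam("top")
g=manip.sense()["ee_pos"]+[0,0,.0187]; print(g)
ux=np.array([.9925,.1219,0]);uy=np.array([-.1219,.9925,0]);z=np.array([0,0,1.])
a=np.linspace(0,2*np.pi,60)
for th in (70,85,100,110):
  for h in (.062,.075,.088):
    t=np.radians(th); f=uy*np.sin(t)-z*np.cos(t); n=-uy*np.cos(t)-z*np.sin(t)
    P=[g+f*h+.032*(np.cos(b)*ux+np.sin(b)*n) for b in a]
    s=np.array([proj(S,p) for p in P]);q=np.array([proj(T,p) for p in P])
    print(th,h,"S umax %.1f rows %.1f-%.1f; u at top %.1f bot %.1f"%(s[:,0].max(),s[:,1].min(),s[:,1].max(),s[s[:,1].argmin(),0],s[s[:,1].argmax(),0]),"T umin %.1f rows %.1f-%.1f"%(q[:,0].min(),q[:,1].min(),q[:,1].max()))
c=blob(S,(0,100,50),(18,255,255),(316,165,350,225))[:,0]; print("obs S umax",c[:,0].max(),[(u,c[c[:,0]==u][:,1].min(),c[c[:,0]==u][:,1].max()) for u in(320,326,332,336,339,341)])
c=blob(T,(0,100,50),(18,255,255),(270,215,319,290))[:,0]; print("obs T umin",c[:,0].min(),[(u,c[c[:,0]==u][:,1].min(),c[c[:,0]==u][:,1].max()) for u in(298,301,304,308,312)])
```

```text
[0.48095125 0.0285081  0.21394583]
70 0.062 S umax 329.6 rows 190.1-211.8; u at top 327.9 bot 324.1 T umin 311.5 rows 237.7-266.8
70 0.075 S umax 333.9 rows 190.9-212.6; u at top 332.1 bot 328.3 T umin 305.8 rows 238.8-267.8
70 0.088 S umax 338.1 rows 191.8-213.4; u at top 336.4 bot 332.5 T umin 300.1 rows 239.9-268.9
85 0.062 S umax 327.9 rows 186.6-208.9; u at top 327.5 bot 326.6 T umin 312.9 rows 236.7-266.3
85 0.075 S umax 332.4 rows 186.8-209.1; u at top 332.0 bot 331.1 T umin 306.8 rows 237.6-267.3
85 0.088 S umax 337.0 rows 187.0-209.3; u at top 336.5 bot 335.6 T umin 300.7 rows 238.6-268.2
100 0.062 S umax 328.8 rows 183.3-205.7; u at top 325.5 bot 328.0 T umin 312.2 rows 235.3-265.5
100 0.075 S umax 333.2 rows 182.8-205.2; u at top 330.0 bot 332.4 T umin 306.3 rows 236.0-266.3
100 0.088 S umax 337.6 rows 182.3-204.8; u at top 334.5 bot 336.9 T umin 300.4 rows 236.7-267.1
110 0.062 S umax 329.6 rows 181.3-203.5; u at top 323.4 bot 327.7 T umin 311.4 rows 234.2-264.9
110 0.075 S umax 333.9 rows 180.3-202.6; u at top 327.7 bot 332.0 T umin 305.8 rows 234.7-265.5
110 0.088 S umax 338.1 rows 179.3-201.6; u at top 332.0 bot 336.3 T umin 300.1 rows 235.2-266.2
obs S umax 341 [(320, np.int32(181), np.int32(224)), (326, np.int32(182), np.int32(205)), (332, np.int32(183), np.int32(205)), (336, np.int32(184), np.int32(206)), (339, np.int32(185), np.int32(202)), (341, np.int32(187), np.int32(192))]
obs T umin 297 [(298, np.int32(240), np.int32(257)), (301, np.int32(239), np.int32(265)), (304, np.int32(238), np.int32(267)), (308, np.int32(237), np.int32(267)), (312, np.int32(215), np.int32(266))]
```

The foot corners and the weight (about 2.0 N) show the nuts are still in the cup. The tilt is about 75–80°, and the cup has slid along its axis until the pads hold it near the rim. I check the earlier image to find out when it slid.

Run:
```python
from h import *
S,T=cam("scene"),cam("top")
ux=np.array([.9925,.1219,0]);uy=np.array([-.1219,.9925,0]);z=np.array([0,0,1.])
a=np.linspace(0,2*np.pi,60)
def model(g,th,h):
    t=np.radians(th); f=uy*np.sin(t)-z*np.cos(t); n=-uy*np.cos(t)-z*np.sin(t)
    s=np.array([proj(S,g+f*h+.032*(np.cos(b)*ux+np.sin(b)*n)) for b in a]); return s
for name,g,off,ths in(("p2",(.4742,.0875,.1695),(260,160),(25,35,45)),("p3",(.482,.0267,.1295),(260,160),(70,85,100,115))):
    img=cv2.imread(f"pics/{name}.png")[:300]; m=cv2.inRange(cv2.cvtColor(img,cv2.COLOR_BGR2HSV),np.array((0,100,60)),np.array((14,255,255)));m[:,:225]=0
    c=max(cv2.findContours(m,0,1)[0],key=cv2.contourArea)[:,0]
    print(name,"obs right",c[c[:,0].argmax()]/4+off,"low",c[c[:,1].argmax()]/4+off)
    for th in ths:
        for h in(.045,.062,.075,.09):
            s=model(np.array(g),th,h); print(th,h,"right",s[s[:,0].argmax()].round(1),"low",s[s[:,1].argmax()].round(1))
# jar/bowl positions for clearance
for n,lo,hi,b,zz in(("jarcap",(0,150,90),(8,255,255),(440,240,500,285),.12),("bowl",(95,80,40),(115,255,255),(440,165,500,225),.05)):
    (u,v),r=cv2.minEnclosingCircle(blob(T,lo,hi,b)); print(n,u,v,r,plane(T,(u,v),zz))
```

```text
p2 obs right [346.5 217. ] low [333.5  225.75]
25 0.045 right [342.7 210.4] low [330.  222.5]
25 0.062 right [345.  213.2] low [333.4 225.2]
25 0.075 right [346.8 215.3] low [335.3 227.3]
25 0.09 right [348.8 217.8] low [337.4 229.6]
35 0.045 right [344.1 208.7] low [332.6 222.1]
35 0.062 right [347.3 211.3] low [335.8 224.5]
35 0.075 right [349.7 213.2] low [338.3 226.4]
35 0.09 right [352.5 216.4] low [341.2 228.5]
45 0.045 right [344.9 207. ] low [334.2 221.4]
45 0.062 right [348.9 210.2] low [338.2 223.6]
45 0.075 right [352.  211.8] low [341.3 225.2]
45 0.09 right [355.4 213.8] low [344.8 227. ]
p3 obs right [340.5 210.5] low [324.   234.75]
70 0.045 right [323.9 210.2] low [318.7 226.4]
70 0.062 right [329.2 211.3] low [324.  227.4]
70 0.075 right [333.3 212.1] low [328.  228.2]
70 0.09 right [338.1 213.9] low [332.7 229. ]
85 0.045 right [321.9 206.9] low [320.8 224.6]
85 0.062 right [327.6 208. ] low [326.4 224.8]
85 0.075 right [332.  209.2] low [330.7 225. ]
85 0.09 right [337.  209.4] low [335.7 225.2]
100 0.045 right [323.  217.3] low [321.9 222.4]
100 0.062 right [328.5 216.7] low [327.5 221.9]
100 0.075 right [332.7 217.2] low [331.8 221.4]
100 0.09 right [337.6 216.7] low [336.8 220.9]
115 0.045 right [324.4 214.8] low [322.  220.2]
115 0.062 right [329.5 213.4] low [327.2 218.8]
115 0.075 right [333.4 212.4] low [331.1 217.8]
115 0.09 right [337.9 211.2] low [335.8 216.6]
jarcap 475.0 261.0 12.80634880065918 [ 0.45314427 -0.28352147  0.12      ]
bowl 469.95361328125 195.1958770751953 21.31968879699707 [ 0.62745063 -0.30860188  0.05      ]
```

Request:
send_rows:
  series:
    - {"xyz": [0.008, -0.02, 0.005], "twist": 0}
    - {"xyz": [0.02, -0.052, 0.005], "twist": 0}
    - {"xyz": [0.035, -0.088, 0.005], "twist": 0}
    - {"xyz": [0.05, -0.124, 0.005], "twist": 0}
    - {"xyz": [0.064, -0.16, 0.005], "twist": 0}
    - {"xyz": [0.073, -0.184, 0.005], "twist": 0}
    - {"xyz": [0.077, -0.196, 0.0], "twist": 0}
    - {"xyz": [0.077, -0.196, 0.0], "twist": 0}

```text
clock: 9.0
ee_pos: [0.5576, -0.1687, 0.1947]
tool_rot: [-2.084, -2.35, 0.002]
wrist_force: [-0.3, 0.6, -1.4]
width: 0.759
grasp_force: 30.0
```

Run:
```python
from h import *
s=manip.sense(); print(s["clock"],s["ee_pos"],s["wrist_force"],s["width"])
S,T=cam("scene"),cam("top")
a=cv2.resize(S["color"][130:270,190:340],(560,520),interpolation=cv2.INTER_CUBIC)[:,:400]
b=cv2.resize(T["color"][170:290,330:460],(400,370),interpolation=cv2.INTER_CUBIC)
cv2.imwrite("pics/q1.png",np.hstack([a,np.vstack([b,np.zeros((150,400,3),np.uint8)])]))
for n,d,bx in(("S",S,(200,140,300,240)),("T",T,(330,180,460,290))):
    for lo in((0,110,50),):
        c=blob(d,lo,(12,255,255),bx); print(n,cv2.contourArea(c),cv2.boundingRect(c),cv2.boxPoints(cv2.minAreaRect(c)).round(1).tolist())
```

```text
9.0 [ 0.55762838 -0.1687318   0.19471462] [-0.26719173  0.56616409 -1.37492615] 0.7586065502775104
S 775.5 (208, 195, 60, 28) [[207.8000030517578, 220.5], [208.5, 194.1999969482422], [267.29998779296875, 195.8000030517578], [266.6000061035156, 222.10000610351562]]
T 1280.0 (389, 192, 48, 38) [[387.29998779296875, 200.3000030517578], [432.29998779296875, 191.3000030517578], [438.3999938964844, 221.89999389648438], [393.3999938964844, 230.89999389648438]]
```

Run:
```python
from h import *
S,T,W=cam("scene"),cam("top"),cam("wrist")
k=np.array([.565,.0235]);ux=np.array([.9925,.1219]);uy=np.array([-.1219,.9925])
for n,d,o in(("S",S,"pics/scene0.png"),("T",T,"pics/top0.png")):
    o=cv2.imread(o); q=np.array([proj(d,np.r_[k+ux*x+uy*y,.02]) for x,y in((-.138,-.055),(-.138,.055),(-.03,.055),(-.03,-.055))],np.int32)
    m=np.zeros((480,640),np.uint8);cv2.fillPoly(m,[q],255)
    df=cv2.bitwise_and((cv2.absdiff(d["color"],o).max(2)>30).astype(np.uint8)*255,m); print(n,q.tolist(),"changed px",(df>0).sum(),"of",(m>0).sum())
C=lambda im,x0,y0,x1,y1:cv2.resize(im[y0:y1,x0:x1],(400,300),interpolation=cv2.INTER_CUBIC)
cv2.imwrite("pics/q2.png",np.vstack([np.hstack([C(S["color"],190,140,310,230),C(T["color"],350,170,470,260)]),np.hstack([C(S["color"],265,190,345,250),C(W["color"],0,0,640,480)])]))
```

```text
S [[287, 217], [321, 217], [320, 246], [285, 246]] changed px 0 of 1065
T [[368, 275], [325, 281], [319, 239], [361, 233]] changed px 0 of 1906
```

View pics/q2.png

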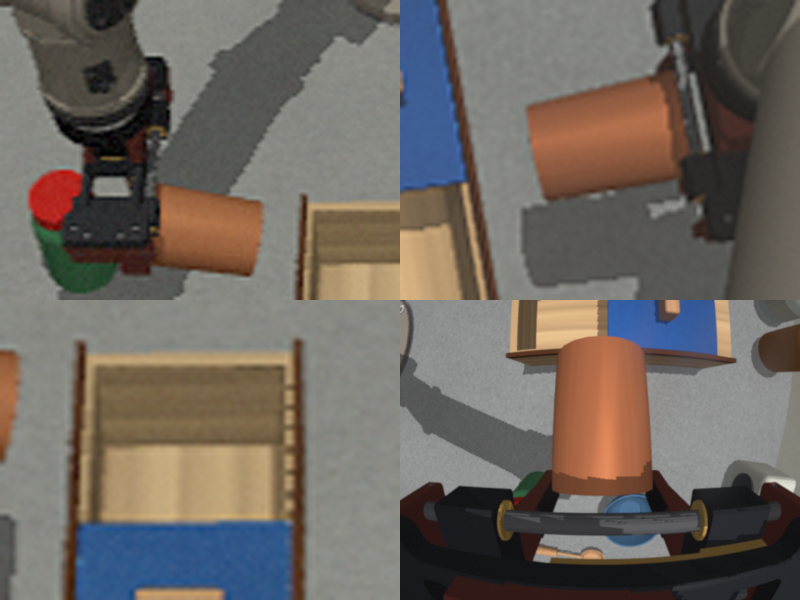

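The last picture shows the bay empty (no changed pixels), so all nuts are still in the cup. The cup is held at its rim with the foot towards +y, at a tilt of about 77°. I can right it by rolling its foot over the right-hand rail, then set it down and regrasp it.

Request:
send_rows:
  series:
    - {"xyz": [0, 0, -0.03], "twist": 0}
    - {"xyz": [-0.001, 0.008, -0.06], "twist": 0}
    - {"xyz": [-0.002, 0.015, -0.08], "twist": 0}
    - {"xyz": [-0.002, 0.015, -0.08], "twist": 0}
    - {"xyz": [-0.003, 0.022, -0.08], "twist": 0}
    - {"xyz": [-0.004, 0.03, -0.079], "twist": 0}
    - {"xyz": [-0.005, 0.036, -0.074], "twist": 0}
    - {"xyz": [-0.005, 0.036, -0.074], "twist": 0}

```text
clock: 10.05
ee_pos: [0.5543, -0.1304, 0.1233]
tool_rot: [2.079, 2.353, 0.003]
wrist_force: [0.3, -0.6, -1.9]
width: 0.76
grasp_force: 30.0
```

```bash
cat > fit.py <<'E'
from h import *
# cup axis angle seen in scene/top by mask edges
def cupbox(n,bx):
    d=cam(n); c=blob(d,(0,110,50),(12,255,255),bx); r=cv2.minAreaRect(c); return cv2.contourArea(c),cv2.boxPoints(r).round(1).tolist()
def wristcup():
    d=cam("wrist"); c=blob(d,(0,110,50),(12,255,255),(250,0,400,330))[:,0]
    m=c[abs(c[:,0]-323)<4]; e=lambda v:14.5+np.degrees((v-240.8)/371.6)
    return "wrist inward angles top/bot",e(m[:,1].min()).round(1),e(m[:,1].max()).round(1)
if __name__=="__main__":
    s=manip.sense(); print(s["clock"],s["ee_pos"].round(4),s["wrist_force"].round(1),s["width"].round(3),wristcup())
E
python3 fit.py
```

```text
Traceback (most recent call last):
  File "fit.py", line 10, in <module>
    s=manip.sense(); print(s["clock"],s["ee_pos"].round(4),s["wrist_force"].round(1),s["width"].round(3),wristcup())
                                                                                     ^^^^^^^^^^^^^^^^
AttributeError: 'float' object has no attribute 'round'
```

```bash
sed -i 's/s\["width"\].round(3)/round(s["width"],3)/' fit.py; python3 fit.py
python3 - <<'E'
from fit import *
print(cupbox("scene",(225,140,300,240)))
E
```

```text
10.05 [ 0.5543 -0.1304  0.1233] [ 0.3 -0.6 -1.9] 0.76 ('wrist inward angles top/bot', np.float64(-13.4), np.float64(24.9))
(675.5, [[228.6999969482422, 233.6999969482422], [232.0, 194.8000030517578], [285.1000061035156, 199.39999389648438], [281.79998779296875, 238.1999969482422]])
```

Request:
send_rows:
  series:
    - {"xyz": [-0.0005, 0.004, 0.002], "twist": 0}
    - {"xyz": [-0.001, 0.008, 0.006], "twist": 0}
    - {"xyz": [-0.0015, 0.012, 0.011], "twist": 0}
    - {"xyz": [-0.0015, 0.012, 0.011], "twist": 0}

```text
clock: 10.55
ee_pos: [0.5521, -0.1186, 0.1334]
tool_rot: [2.08, 2.354, 0.002]
wrist_force: [0.0, 0.3, -0.7]
width: 0.76
grasp_force: 30.0
```

```bash
python3 fit.py
python3 - <<'E'
from fit import *
print(cupbox("scene",(225,140,300,240)))
E
```

```text
10.55 [ 0.5521 -0.1186  0.1334] [ 0.   0.3 -0.7] 0.76 ('wrist inward angles top/bot', np.float64(-13.4), np.float64(24.9))
(693.0, [[231.8000030517578, 232.5], [232.6999969482422, 205.5], [286.5, 207.1999969482422], [285.6000061035156, 234.1999969482422]])
```

Request:
send_rows:
  series:
    - {"xyz": [0.002, -0.015, 0.005], "twist": 0}
    - {"xyz": [0.005, -0.0405, 0.0], "twist": 0}
    - {"xyz": [0.005, -0.0405, -0.0285], "twist": 0}
    - {"xyz": [0.005, -0.0405, -0.0285], "twist": 0}
    - {"xyz": [0.004, -0.034, -0.0285], "twist": 0}
    - {"xyz": [0.0035, -0.028, -0.0275], "twist": 0}
    - {"xyz": [0.003, -0.023, -0.0245], "twist": 0}
    - {"xyz": [0.003, -0.023, -0.0245], "twist": 0}

```text
clock: 11.45
ee_pos: [0.5556, -0.1408, 0.1094]
tool_rot: [2.078, 2.355, 0.003]
wrist_force: [0.8, 0.2, -1.8]
width: 0.761
grasp_force: 30.0
```

```bash
python3 fit.py
```

```text
11.45 [ 0.5556 -0.1408  0.1094] [ 0.8  0.2 -1.8] 0.761 ('wrist inward angles top/bot', np.float64(-13.4), np.float64(24.9))
```

Run:
```python
from fit import *
S,T=cam("scene"),cam("top")
def ext(d,bx,cols,axis):
    c=blob(d,(3,140,90),(14,255,255),bx)[:,0]; out=[]
    for k in cols:
        m=c[c[:,axis]==k][:,1-axis]
        if len(m): out.append((k,int(m.min()),int(m.max())))
    return cv2.boundingRect(c),out
print("S",ext(S,(225,150,310,250),range(245,300,5),0)); 
print("S rows",ext(S,(225,150,310,250),range(190,245,3),1)); 
print("T",ext(T,(340,180,450,280),range(365,430,5),0))
print("T rows",ext(T,(340,180,450,280),range(195,245,3),1))
h=cv2.cvtColor(S["color"],cv2.COLOR_BGR2HSV); print(h[190:245:3,262].tolist())
k=np.array([.565,.0235]);ux=np.array([.9925,.1219]);uy=np.array([-.1219,.9925])
for x in(-.045,-.01,.025): print("rail edge",x,np.round(proj(S,np.r_[k+ux*x-uy*.07,.114]),1),np.round(proj(T,np.r_[k+ux*x-uy*.07,.114]),1))
```

```text
S ((250, 213, 31, 26), [(250, 229, 230), (255, 214, 235), (260, 215, 236), (265, 216, 236), (270, 217, 237), (275, 218, 238), (280, 219, 228)])
S rows ((250, 213, 31, 26), [(214, 251, 259), (217, 251, 273), (220, 252, 280), (223, 252, 280), (226, 252, 280), (229, 250, 279), (232, 251, 279), (235, 254, 278), (238, 275, 276)])
T ((372, 205, 42, 27), [(375, 212, 231), (380, 211, 230), (385, 210, 229), (390, 209, 230), (395, 207, 229), (400, 206, 229), (405, 206, 229), (410, 206, 230)])
T rows ((372, 205, 42, 27), [(207, 394, 410), (210, 382, 408), (213, 372, 410), (216, 375, 410), (219, 372, 411), (222, 372, 413), (225, 373, 410), (228, 374, 411), (231, 375, 388)])
[[30, 9, 85], [30, 9, 86], [30, 8, 90], [45, 17, 88], [36, 14, 93], [53, 12, 87], [38, 12, 88], [30, 8, 124], [18, 30, 127], [12, 154, 152], [12, 147, 163], [12, 149, 170], [12, 150, 162], [12, 149, 154], [11, 153, 140], [10, 147, 111], [50, 16, 94], [43, 19, 92], [42, 15, 84]]
rail edge -0.045 [278.3 226.7] [373.9 231.8]
rail edge -0.01 [277.8 236.8] [371.4 217.4]
rail edge 0.025 [277.2 247.1] [368.9 203. ]
```

Run:
```python
from fit import *
S,T=cam("scene"),cam("top")
k=np.array([.565,.0235]);ux=np.array([.9925,.1219]);uy=np.array([-.1219,.9925])
P,e=tri(S,(280.5,219.5),T,(372,221)); s=manip.sense()["ee_pos"]
r=(P-s)[:2]; print("foot upper corner",P,e,"rel tcp: out %.4f x %.4f up %.4f"%(r@uy,r@ux,(P-s)[2]))
# lower corner: plane through the cup's middle (k x const), scene ray
for px in((280.5,219.5),(276.5,238)):
    o,v=ray(S,px); n=np.r_[ux,0]; t=(s-o)@n/(v@n); Q=o+v*t; print(px,"out %.4f up %.4f"%((Q-s)[:2]@uy,(Q-s)[2]))
# upper/lower silhouette of the cup near the hand
for px in((255,214),(255,235)):
    o,v=ray(S,px); t=(s-o)@n/(v@n); Q=o+v*t; print(px,"out %.4f up %.4f"%((Q-s)[:2]@uy,(Q-s)[2]))
W=cam("wrist"); R,t=W["E"][:3,:3],W["E"][:3,3]; C=-R.T@t; print("wcam out %.4f up %.4f"%((C-s)[:2]@uy,(C-s)[2]), "axis",np.degrees(np.arctan2(-R[2,:2]@uy,-R[2,2])))
```

```text
foot upper corner [ 0.54242625 -0.03784835  0.17770287] 0.002052585464799076 rel tcp: out 0.1054 x 0.0006 up 0.0693
(280.5, 219.5) out 0.1063 up 0.0682
(276.5, 238) out 0.0849 up -0.0356
(255, 214) out 0.0369 up 0.0979
(255, 235) out 0.0220 up -0.0170
wcam out 0.0687 up 0.1980 axis 14.535943106891922
```

Request:
send_rows:
  series:
    - {"xyz": [0, 0, 0.025], "twist": 0}
    - {"xyz": [-0.005, 0.008, 0.045], "twist": 0}
    - {"xyz": [-0.02, 0.038, 0.05], "twist": 0}
    - {"xyz": [-0.036, 0.075, 0.05], "twist": 0}
    - {"xyz": [-0.052, 0.11, 0.045], "twist": 0}
    - {"xyz": [-0.064, 0.136, 0.035], "twist": 0}
    - {"xyz": [-0.071, 0.15, 0.02], "twist": 0}
    - {"xyz": [-0.073, 0.154, 0.012], "twist": 0}

```text
clock: 12.55
ee_pos: [0.4803, 0.0133, 0.1193]
tool_rot: [-2.077, -2.355, 0.001]
wrist_force: [-0.3, -0.7, 1.4]
width: 0.758
grasp_force: 30.0
```

Request:
send_rows:
  series:
    - {"xyz": [0, 0, -0.002], "twist": 0}
    - {"xyz": [0, 0, -0.005], "twist": 0}
    - {"xyz": [0, 0, -0.008], "twist": 0}
    - {"xyz": [0, 0, -0.011], "twist": 0}
    - {"xyz": [0, 0, -0.014], "twist": 0}
    - {"xyz": [0, 0, -0.014], "twist": 0}

```text
clock: 13.15
ee_pos: [0.4838, 0.0096, 0.107]
tool_rot: [2.083, 2.347, 0.003]
wrist_force: [0.7, -3.0, 4.3]
width: 0.756
grasp_force: 30.0
```

```bash
cat >> fit.py <<'E'
    k=np.array([.565,.0235]);ux=np.array([.9925,.1219]);uy=np.array([-.1219,.9925]); p=s["ee_pos"][:2]-k
    print("keeper frame tcp",(p@ux).round(4),(p@uy).round(4))
    for n,o in(("scene","pics/scene0.png"),("top","pics/top0.png")):
        d=cam(n);o=cv2.imread(o); q=np.array([proj(d,np.r_[k+ux*x+uy*y,.02]) for x,y in((-.138,-.055),(-.138,.055),(-.03,.055),(-.03,-.055))],np.int32)
        m=np.zeros((480,640),np.uint8);cv2.fillPoly(m,[q],255)
        print(n,"bay changed",((cv2.absdiff(d["color"],o).max(2)>30)&(m>0)).sum(),"of",(m>0).sum())
E
python3 fit.py
```

```text
13.15 [0.4838 0.0096 0.107 ] [ 0.7 -3.   4.3] 0.756 ('wrist inward angles top/bot', np.float64(-14.3), np.float64(27.6))
keeper frame tcp -0.0823 -0.0039
scene bay changed 580 of 1065
top bay changed 1682 of 1906
```

Request:
send_rows:
  series:
    - {"xyz": [0, 0.001, -0.003], "twist": 0}
    - {"xyz": [0, 0.002, -0.006], "twist": 0}
    - {"xyz": [0, 0.003, -0.009], "twist": 0}
    - {"xyz": [0, 0.004, -0.012], "twist": 0}
    - {"xyz": [0, 0.005, -0.015], "twist": 0}
    - {"xyz": [0, 0.005, -0.015], "twist": 0}

```text
clock: 13.9
ee_pos: [0.4826, 0.0152, 0.0916]
tool_rot: [2.082, 2.35, 0.0]
wrist_force: [1.2, -5.0, 5.2]
width: 0.757
grasp_force: 30.0
```

```bash
python3 fit.py
python3 - <<'E'
from fit import *
S,T=cam("scene"),cam("top")
for n,d,bx in(("S",S,(312,150,360,240)),("T",T,(270,215,330,290))):
    c=blob(d,(3,140,90),(14,255,255),bx)[:,0]; print(n,cv2.boundingRect(c),[(u,int(c[c[:,0]==u][:,1].min()),int(c[c[:,0]==u][:,1].max())) for u in range(c[:,0].min(),c[:,0].max(),4)])
E
```

```text
13.9 [0.4826 0.0152 0.0916] [ 1.2 -5.   5.2] 0.757 ('wrist inward angles top/bot', np.float64(-13.7), np.float64(28.1))
keeper frame tcp -0.0828 0.0018
scene bay changed 600 of 1065
top bay changed 1673 of 1906
S (312, 199, 23, 22) [(312, 200, 219), (316, 200, 219), (320, 199, 219), (324, 199, 219), (328, 199, 219), (332, 199, 218)]
T (305, 243, 25, 21) [(305, 244, 247), (309, 244, 263), (313, 247, 259), (317, 247, 260), (321, 246, 260), (325, 243, 261)]
```

Request:
send_rows:
  series:
    - {"xyz": [0, 0, 0.012], "twist": 0}
    - {"xyz": [0.001, -0.008, 0.014], "twist": 0}
    - {"xyz": [0.002, -0.018, 0.014], "twist": 0}
    - {"xyz": [0, 0.008, 0.014], "twist": 0}
    - {"xyz": [0, 0.008, 0.014], "twist": 0}
    - {"xyz": [0.001, -0.006, 0.014], "twist": 0}
    - {"xyz": [0.002, -0.018, 0.014], "twist": 0}
    - {"xyz": [0, 0.008, 0.014], "twist": 0}

```text
clock: 14.95
ee_pos: [0.4818, 0.0187, 0.1053]
tool_rot: [2.091, 2.343, -0.002]
wrist_force: [0.6, 0.5, -2.6]
width: 0.759
grasp_force: 30.0
```

Request:
send_rows:
  series:
    - {"xyz": [0, 0, 0.03], "twist": 0}
    - {"xyz": [0, 0, 0.06], "twist": 0}
    - {"xyz": [0, 0, 0.085], "twist": 0}
    - {"xyz": [0, 0, 0.085], "twist": 0}

```text
clock: 15.35
ee_pos: [0.4839, 0.0237, 0.193]
tool_rot: [2.081, 2.35, 0.008]
wrist_force: [0.1, -0.3, -3.1]
width: 0.761
grasp_force: 30.0
```

```bash
python3 fit.py
python3 - <<'E'
from fit import *
f=[]
for i in range(8): cam("wrist"); f.append(manip.sense()["wrist_force"])
print("force",np.mean(f,0),np.std(f,0)/8**.5)
S=cam("scene"); o=cv2.imread("pics/scene0.png")
m=(cv2.absdiff(S["color"],o).max(2)>30)[212:250,282:324]; 
for r in m[::2]: print("".join(".#"[int(x)] for x in r))
E
```

```text
15.35 [0.4839 0.0237 0.193 ] [ 0.1 -0.3 -3.1] 0.761 ('wrist inward angles top/bot', np.float64(-13.8), np.float64(28.1))
keeper frame tcp -0.0805 0.0101
scene bay changed 498 of 1065
top bay changed 1754 of 1906
force [ 0.09557872 -0.21953527 -1.7033133 ] [0.17985115 0.08726271 0.13183792]
........................................##
........................................##
........................................##
........................................##
....##################################....
....#################################.....
....#################################.....
....#################################.....
......################################....
....#####......######################.....
...###################################....
....#..#################..#...............
..........................................
..........................................
..........................................
..........................................
..........................................
..........................................
..........................................
```

Request:
send_rows:
  series:
    - {"xyz": [0, 0, 0.03], "twist": 0}
    - {"xyz": [-0.005, 0, 0.065], "twist": 0}
    - {"xyz": [-0.01, 0, 0.1], "twist": 0}
    - {"xyz": [-0.015, 0, 0.125], "twist": 0}
    - {"xyz": [-0.015, 0, 0.125], "twist": 0}
    - {"xyz": [-0.015, 0, 0.125], "twist": 0}

```text
clock: 16.55
ee_pos: [0.4667, 0.0247, 0.3149]
tool_rot: [2.081, 2.353, 0.001]
wrist_force: [-0.1, -0.1, -1.8]
width: 0.763
grasp_force: 30.0
```

Run:
```python
from fit import *
s=manip.sense();print(s["ee_pos"],wristcup())
S=cam("scene"); o=cv2.imread("pics/scene0.png")
print("chg")
m=(cv2.absdiff(S["color"],o).max(2)>25)[208:252,280:326]
h=cv2.cvtColor(S["color"],cv2.COLOR_BGR2HSV); v0=cv2.cvtColor(o,cv2.COLOR_BGR2HSV)
for r in range(208,252,2): print("".join(".#"[int(x)] for x in m[r-208]),"  "," ".join("%3d"%x for x in h[r,282:324:3,2])," | "," ".join("%3d"%x for x in v0[r,282:324:3,2]))
```

```text
[0.46667556 0.02469326 0.31494432] ('wrist inward angles top/bot', np.float64(-13.8), np.float64(28.1))
chg
..........................................###.    166 113 112 114 112 110 108 110 110 110 108 109 109 105  |  166 125 123 121 125 122 120 119 123 117 121 118 116 107
..........................................###.    168 103 108 103 110 108 107 101 102 107 101 102 104 104  |  166 112 118 119 118 117 119 119 115 116 112 115 115 104
..##......................................##..    114 104 104 103 104 101 105 105 104 106 104 106 107 104  |  155 111 115 113 116 112 116 115 111 116 116 118 119 101
..##..........................................    116 107 118 118 119 119 117 119 118 115 116 119 115 111  |  149 118 129 133 130 129 128 128 128 127 129 128 129 117
.###..........#...............................    109  98 110 111 102 108 108 108 109 106 108 107 107 104  |  166 106 122 121 120 122 122 118 121 120 116 121 118 101
.##.......######..............................    103  91  98 174 203 101  98 103 103  99  99 101 102 102  |  148 100 108 111 106 107 108 107 106 106 108 107 109 
[... 1959 characters left out ...]
 140 137 135 136 133 133 134 135 136
..............................................    137 137 138 136 136 135 133 133 133 132 133 133 136 134  |  134 137 137 134 137 138 136 135 133 133 134 130 134 133
..............................................    140 137 134 136 139 139 135 140 140 136 133 132 132 131  |  138 136 133 138 139 142 137 140 138 137 132 132 132 131
..............................................    138 134 139 119 191 188 187 185 185 134 133 133 133 134  |  136 137 138 122 189 188 188 185 186 135 133 135 135 134
..............................................    137 139 136 123 185 184 183 181 181 139 131 133 129 134  |  136 138 139 122 187 183 181 183 180 140 130 132 133 132
```

Request:
send_rows:
  series:
    - {"xyz": [0.004, -0.002, -0.04], "twist": 0}
    - {"xyz": [0.01, -0.004, -0.085], "twist": 0}
    - {"xyz": [0.013, -0.007, -0.13], "twist": 0}
    - {"xyz": [0.015, -0.009, -0.17], "twist": 0}
    - {"xyz": [0.0155, -0.01, -0.2], "twist": 0}
    - {"xyz": [0.0155, -0.01, -0.215], "twist": 0}
    - {"xyz": [0.0155, -0.0085, -0.223], "twist": 0}
    - {"xyz": [0.0155, -0.007, -0.229], "twist": 0}

```text
clock: 17.45
ee_pos: [0.4819, 0.0155, 0.0855]
tool_rot: [2.083, 2.351, -0.004]
wrist_force: [-1.4, -7.9, 8.4]
width: 0.759
grasp_force: 30.0
```

Request:
send_rows:
  series:
    - {"xyz": [0, 0.001, -0.004], "twist": 0}
    - {"xyz": [0, 0.001, -0.005], "twist": 0}
    - {"xyz": [0, 0.001, 0.01], "twist": 0}
    - {"xyz": [0.001, -0.009, 0.012], "twist": 0}
    - {"xyz": [0.0025, -0.02, 0.012], "twist": 0}
    - {"xyz": [0, 0.01, 0.012], "twist": 0}
    - {"xyz": [0, 0.01, 0.012], "twist": 0}
    - {"xyz": [0, 0.01, 0.012], "twist": 0}

```text
clock: 18.25
ee_pos: [0.4819, 0.0272, 0.0977]
tool_rot: [-2.08, -2.354, 0.001]
wrist_force: [-0.3, -1.3, -1.6]
width: 0.762
grasp_force: 30.0
```

Request:
send_rows:
  series:
    - {"xyz": [0.001, -0.009, 0], "twist": 0}
    - {"xyz": [0.0025, -0.02, 0], "twist": 0}
    - {"xyz": [0, 0.005, 0], "twist": 0}
    - {"xyz": [0, 0.005, 0.02], "twist": 0}
    - {"xyz": [-0.003, 0.0, 0.06], "twist": 0}
    - {"xyz": [-0.006, 0.0, 0.1], "twist": 0}
    - {"xyz": [-0.01, 0, 0.14], "twist": 0}
    - {"xyz": [-0.015, 0, 0.18], "twist": 0}

```text
clock: 19.05
ee_pos: [0.4669, 0.0254, 0.2797]
tool_rot: [2.085, 2.35, -0.0]
wrist_force: [0.8, 0.9, -1.2]
width: 0.756
grasp_force: 30.0
```

Request:
send_rows:
  series:
    - {"xyz": [0, 0, 0.03], "twist": 0}
    - {"xyz": [0, 0, 0.03], "twist": 0}
    - {"xyz": [0, 0, 0.03], "twist": 0}

```text
clock: 19.35
ee_pos: [0.4673, 0.0263, 0.3081]
tool_rot: [2.084, 2.351, 0.001]
wrist_force: [0.6, 0.5, -1.7]
width: 0.763
grasp_force: 30.0
```

Run:
```python
from fit import *
s=manip.sense();print(s["clock"],s["ee_pos"],wristcup(),s["width"])
f=[]
for i in range(12): cam("wrist"); f.append(manip.sense()["wrist_force"][2])
print("force",np.mean(f),np.std(f)/12**.5)
S=cam("scene"); o=cv2.imread("pics/scene0.png")
h=cv2.cvtColor(S["color"],cv2.COLOR_BGR2HSV).astype(int); g=cv2.cvtColor(o,cv2.COLOR_BGR2HSV).astype(int)
for r in range(208,238): print(r," ".join("%3d"%x for x in (h[r,284:324:2,1]-g[r,284:324:2,1]))," | "," ".join("%3d"%x for x in h[r,284:324:2,2]))
```

```text
19.35 [0.46726539 0.026294   0.30807749] ('wrist inward angles top/bot', np.float64(-11.4), np.float64(28.1)) 0.7626584148256091
force -1.3055011921189774 0.12619802243397685
208   0   0   2   7  11   7  -1   1  -1  11  10   1   3  -5   9  -4   5  -8  -2   3  |   96 113 110 112 112 109 114 111 111 109 112 107 110 111 109 110 107 110 109 120
209   3   6  16   8   2  12  16  -6  -3   2   4   3  -8  -4  -4   7   1   1  23   3  |   90 109 108 109 109 109 107 111 109 107 109 106 107 109 107 106 107 104 104 119
210   2   6   4   4  -7  -6  12  10   2   5 -17   7  -4  -4  -1   0   0   1 -14  -2  |   87 108 104 105 107 110 103 101 104 105 105 103 105 102 103 104 103 107 106 117
211  20   6   6   3   5  -3   5  -1  -1  -5   1  10   3   0  -8   4  -1   5  -2   8  |   88 106 106 107 107 103 105 109 109 108 106 102 106 106 108 107 106 105 109 117
212   2  12  -9   1   1   6   0   2  -3  -7  11   1 -15   1   0   4  10  -1  -7  -4  |   90 104 103 103 103 105 105 104 100 105 104 105 106 108 106 104 105 108 108 169
213  22  -2  10   6 -14   3  11   8   0   3  -4  -1   9  -7  -7   7   3   3   7  -3  
[... 3414 characters left out ...]
 200 186 140 174 203 163 126
234  12 -11  25  37  18   8  16  29  38  43   2   0   4  -6  -1  23  11  -9 -25  -3  |   78  83 120 129  82  93 101 107 102 102 129 129 131 134 134 126 129 139 129 137
235 -10  -7   6  13 -12  -5 -14   0 -10 -12  -4   7 -11   2   5  -5   5  -1   2   2  |  143 144 140 138 139 139 138 137 139 138 135 135 140 135 138 139 137 134 138 131
236  -6   6   0  10   3  -4  -9  -3  -6 -11  -6  -5   3   0   2   5  -7 -11  -2  -2  |  138 135 138 135 133 135 136 137 136 138 135 135 138 139 136 136 137 135 137 131
237  11  -8 -11 -16  -1  -6  12 -11   5  -6   3  -1   1   1   2   7  19   6  -1   1  |  136 134 138 135 135 136 134 134 134 137 135 132 135 135 135 135 136 135 138 128
```

Request:
send_rows:
  series:
    - {"xyz": [0.01, -0.02, 0], "twist": 0}
    - {"xyz": [0.026, -0.056, 0], "twist": 0}
    - {"xyz": [0.043, -0.094, 0], "twist": 0}
    - {"xyz": [0.06, -0.132, -0.01], "twist": 0}
    - {"xyz": [0.076, -0.165, -0.03], "twist": 0}
    - {"xyz": [0.086, -0.186, -0.06], "twist": 0}
    - {"xyz": [0.09, -0.195, -0.09], "twist": 0}
    - {"xyz": [0.09, -0.195, -0.113], "twist": 0}

```text
clock: 20.85
ee_pos: [0.5569, -0.1693, 0.1933]
tool_rot: [-2.084, -2.35, 0.003]
wrist_force: [-0.1, 0.8, -1.0]
width: 0.761
grasp_force: 30.0
```

Request:
send_rows:
  series:
    - {"xyz": [0, 0, 0], "twist": 0}
    - {"xyz": [0, 0, 0], "twist": 0}
    - {"xyz": [0, 0, 0], "twist": 0}

```text
clock: 21.15
ee_pos: [0.5582, -0.1674, 0.1968]
tool_rot: [2.08, 2.352, 0.002]
wrist_force: [0.6, 0.2, -1.2]
width: 0.762
grasp_force: 30.0
```

Run:
```python
from fit import *
s=manip.sense();print(s["clock"],s["ee_pos"],wristcup())
S,T=cam("scene"),cam("top"); o=cv2.imread("pics/top0.png")
f=[]
for i in range(6): cam("wrist"); f.append(manip.sense()["wrist_force"][2])
print("force",np.mean(f))
d=(cv2.absdiff(T["color"],o).max(2)>22)
print("bay top view")
for r in range(226,290): print(r,"".join(".#"[int(x)] for x in d[r,312:384]))
for n,dd,bx in(("S",S,(225,150,290,250)),("T",T,(360,180,450,290))):
    c=blob(dd,(3,140,90),(14,255,255),bx)[:,0]; print(n,cv2.boundingRect(c),[(u,int(c[c[:,0]==u][:,1].min()),int(c[c[:,0]==u][:,1].max())) for u in range(c[:,0].min(),c[:,0].max(),3)])
```

```text
21.15 [ 0.55824233 -0.16735569  0.19675741] ('wrist inward angles top/bot', np.float64(-11.5), np.float64(28.1))
force -1.3130377625613214
bay top view
226 ........................................................................
227 ........................................................................
228 ........................................................................
229 ........................................................................
230 ........................................................................
231 ........................................................................
232 ........................................................................
233 .......................................#........#.......................
234 .......................................##..##...#.......................
235 .............................................#.#..#.....................
236 .............................................#######....................
237 ............................................######......................
238 ....................
[... 3731 characters left out ...]
.................
287 ........................................................................
288 ........................................................................
289 ........................................................................
S (235, 190, 32, 26) [(235, 211, 211), (238, 193, 215), (241, 192, 215), (244, 192, 214), (247, 192, 214), (250, 191, 213), (253, 191, 212), (256, 190, 212), (259, 190, 211), (262, 190, 211), (265, 197, 211)]
T (398, 193, 39, 27) [(398, 197, 197), (401, 197, 202), (404, 196, 216), (407, 196, 218), (410, 195, 217), (413, 195, 217), (416, 194, 218), (419, 194, 216), (422, 193, 216), (425, 193, 217), (428, 194, 217), (431, 200, 217), (434, 204, 211)]
```

The difference image from the top shows six separate new blobs inside the bay, at (331,246), (327,257), (361,237), (361,243), (363,254) and (358,272). The load has dropped to 1.3 N, so all six walnuts are in.

To right the empty cup, I'll lay it on the counter on the left, regrasp it nearer its foot, then roll its mouth side over the left rail.

Request:
send_rows:
  series:
    - {"xyz": [-0.006, 0.02, 0.01], "twist": 0}
    - {"xyz": [-0.02, 0.064, 0.015], "twist": 0}
    - {"xyz": [-0.034, 0.11, 0.015], "twist": 0}
    - {"xyz": [-0.049, 0.156, 0.015], "twist": 0}
    - {"xyz": [-0.063, 0.202, 0.015], "twist": 0}
    - {"xyz": [-0.078, 0.248, 0.01], "twist": 0}
    - {"xyz": [-0.09, 0.288, 0], "twist": 0}
    - {"xyz": [-0.0985, 0.314, -0.01], "twist": 0}

```text
clock: 22.4
ee_pos: [0.4576, 0.15, 0.1852]
tool_rot: [-2.077, -2.356, -0.002]
wrist_force: [0.7, -0.3, -2.2]
width: 0.753
grasp_force: 30.0
```

Request:
send_rows:
  series:
    - {"xyz": [-0.001, 0.005, -0.03], "twist": 0}
    - {"xyz": [-0.001, 0.005, -0.07], "twist": 0}
    - {"xyz": [-0.001, 0.005, -0.105], "twist": 0}
    - {"xyz": [-0.001, 0.005, -0.13], "twist": 0}
    - {"xyz": [-0.001, 0.005, -0.15], "twist": 0}
    - {"xyz": [-0.001, 0.005, -0.165], "twist": 0}
    - {"xyz": [-0.001, 0.005, -0.165], "twist": 0}

```text
clock: 23.1
ee_pos: [0.4564, 0.1509, 0.0187]
tool_rot: [-2.081, -2.352, 0.005]
wrist_force: [-0.9, 0.4, -1.3]
width: 0.761
grasp_force: 30.0
```

Request:
send_rows:
  series:
    - {"xyz": [0, 0, -0.004], "twist": 0}
    - {"xyz": [0, 0, -0.008], "twist": 0}
    - {"xyz": [0, 0, -0.008], "twist": 0}

```text
clock: 23.4
ee_pos: [0.4579, 0.1518, 0.0124]
tool_rot: [2.081, 2.353, 0.001]
wrist_force: [0.2, 0.3, -1.9]
width: 0.758
grasp_force: 30.0
```

```bash
python3 fit.py
```

```text
23.4 [0.4579 0.1518 0.0124] [ 0.2  0.3 -1.9] 0.758 ('wrist inward angles top/bot', np.float64(-11.4), np.float64(28.1))
keeper frame tcp -0.0906 0.1404
scene bay changed 80 of 1065
top bay changed 306 of 1906
```

Request:
send_rows:
  series:
    - {"xyz": [0, 0, -0.003], "twist": 0}
    - {"xyz": [0, 0, -0.006], "twist": 0}
    - {"xyz": [0, 0, -0.008], "twist": 0}
    - {"xyz": [0, 0, -0.008], "twist": 0}

```text
clock: 23.95
ee_pos: [0.4574, 0.1515, 0.0038]
tool_rot: [-2.081, -2.353, 0.001]
wrist_force: [-0.4, 0.6, -1.3]
width: 0.76
grasp_force: 30.0
```

```bash
python3 fit.py | head -1
```

```text
23.95 [0.4574 0.1515 0.0038] [-0.4  0.6 -1.3] 0.76 ('wrist inward angles top/bot', np.float64(-11.4), np.float64(28.1))
```

Request:
send_rows:
  series:
    - {"xyz": [0, 0, 0], "twist": 0}
    - {"xyz": [0, 0, 0], "twist": 0}
    - {"xyz": [0, 0, 0.002], "twist": 0}
    - {"xyz": [0, 0, 0.004], "twist": 0}
    - {"xyz": [0, 0, 0.006], "twist": 0}
    - {"xyz": [0, 0, 0.008], "twist": 0}
  claw: 0.075

```text
clock: 24.7
ee_pos: [0.4578, 0.1516, 0.0124]
tool_rot: [2.082, 2.353, 0.0]
wrist_force: [0.3, 0.0, -0.4]
width: 0.853
grasp_force: 0.0
```

```bash
python3 fit.py | head -1;  python3 - <<'E'
from fit import *
S,T=cam("scene"),cam("top")
for n,dd,bx in(("S",S,(335,190,410,260)),("T",T,(225,220,310,310)),("W",cam("wrist"),(230,0,420,340))):
    c=blob(dd,(0,120,70),(14,255,255),bx)[:,0]; print(n,cv2.boundingRect(c),cv2.boxPoints(cv2.minAreaRect(c)).round(1).tolist())
E
```

```text
24.7 [0.4578 0.1516 0.0124] [ 0.3  0.  -0.4] 0.853 ('wrist inward angles top/bot', np.float64(-10.8), np.float64(24.9))
S (352, 215, 27, 22) [[352.0, 215.0], [378.0, 215.0], [378.0, 236.0], [352.0, 236.0]]
T (250, 266, 8, 25) [[249.39999389648438, 266.70001220703125], [256.20001220703125, 265.70001220703125], [259.6000061035156, 289.5], [252.8000030517578, 290.5]]
W (230, 78, 147, 232) [[225.3000030517578, 84.30000305175781], [360.79998779296875, 73.19999694824219], [379.6000061035156, 303.0], [244.1999969482422, 314.1000061035156]]
```

Request:
send_rows:
  series:
    - {"xyz": [-0.001, 0.006, 0.004], "twist": 0}
    - {"xyz": [-0.002, 0.018, 0.006], "twist": 0}
    - {"xyz": [-0.004, 0.032, 0.006], "twist": 0}
    - {"xyz": [-0.0055, 0.044, 0.006], "twist": 0}
    - {"xyz": [-0.006, 0.05, 0.006], "twist": 0}
    - {"xyz": [-0.006, 0.05, 0.006], "twist": 0}

```text
clock: 25.6
ee_pos: [0.4513, 0.2032, 0.018]
tool_rot: [-2.078, -2.355, -0.0]
wrist_force: [-1.4, 0.1, 0.3]
width: 0.858
grasp_force: 0.2
```

Request:
send_rows:
  series:
    - {"xyz": [0, 0, 0], "twist": 0}
    - {"xyz": [0, 0, 0], "twist": 0}
    - {"xyz": [0, 0, 0], "twist": 0}
    - {"xyz": [0, 0, 0], "twist": 0}
  claw: 0.05

```text
clock: 26.0
ee_pos: [0.4446, 0.2011, 0.0184]
tool_rot: [-2.075, -2.345, 0.015]
wrist_force: [-19.9, 0.9, 34.5]
width: 0.58
grasp_force: 20.3
```

Request:
send_rows:
  series:
    - {"xyz": [0, 0, 0.02], "twist": 0}
    - {"xyz": [0, 0, 0.055], "twist": 0}
    - {"xyz": [0, 0, 0.095], "twist": 0}
    - {"xyz": [0, 0, 0.13], "twist": 0}
    - {"xyz": [0, 0, 0.145], "twist": 0}
    - {"xyz": [0, 0, 0.145], "twist": 0}

```text
clock: 26.6
ee_pos: [0.4533, 0.2016, 0.1652]
tool_rot: [2.083, 2.351, 0.007]
wrist_force: [-0.4, 0.3, -0.1]
width: 0.568
grasp_force: 0.0
```

```bash
python3 fit.py | head -2
```

```text
26.6 [0.4533 0.2016 0.1652] [-0.4  0.3 -0.1] 0.568 ('wrist inward angles top/bot', np.float64(4.2), np.float64(21.5))
keeper frame tcp -0.0891 0.1904
```

Request:
send_rows:
  series:
    - {"xyz": [0, 0, 0.03], "twist": 0}
    - {"xyz": [0, 0, 0.06], "twist": 0}
    - {"xyz": [0, -0.04, 0.08], "twist": 0}
    - {"xyz": [0, -0.06, 0.08], "twist": 0}
    - {"xyz": [0, -0.06, 0.08], "twist": 0}
  claw: 0.0878

```text
clock: 27.25
ee_pos: [0.4512, 0.1383, 0.242]
tool_rot: [-2.087, -2.347, 0.002]
wrist_force: [-0.4, 0.4, 0.4]
width: 0.979
grasp_force: 0.0
```

```bash
cat > loc.py <<'E'
from fit import *
def wray(d,p):
    R,t=d["E"][:3,:3],d["E"][:3,3]; x,y=(p[0]-d["cx"])/d["fx"],(p[1]-d["cy"])/d["fy"]; r=np.hypot(x,y)
    return -R.T@t, R.T@np.array([x/r*np.sin(r),y/r*np.sin(r),np.cos(r)])
def wplane(d,p,z):
    o,v=wray(d,p); return (o+v*(z-o[2])/v[2])[:2]
if __name__=="__main__":
    print(manip.sense()["clock"],manip.sense()["ee_pos"])
    W=cam("wrist"); h=cv2.cvtColor(W["color"],cv2.COLOR_BGR2HSV); m=cv2.inRange(h,np.array((0,110,60)),np.array((13,255,255))); m[330:]=0
    m=cv2.morphologyEx(m,cv2.MORPH_OPEN,np.ones((3,3)))
    for c in sorted(cv2.findContours(m,0,1)[0],key=cv2.contourArea)[-5:]:
        M=cv2.moments(c); u,v=M["m10"]/M["m00"],M["m01"]/M["m00"]; r=cv2.minAreaRect(c)
        w=np.array([wplane(W,p[0],.035) for p in c],np.float32); q=cv2.minAreaRect(w)
        print("W",cv2.contourArea(c),round(u),round(v),"world@.035",np.round(q[0],3),np.round(q[1],3),round(q[2],1), cv2.boxPoints(q).round(3).tolist())
    for n in("scene","top"):
        d=cam(n); h=cv2.cvtColor(d["color"],cv2.COLOR_BGR2HSV); m=cv2.inRange(h,np.array((3,135,70)),np.array((13,255,255))); m[:150]=0
        for c in sorted(cv2.findContours(m,0,1)[0],key=cv2.contourArea)[-5:]:
            w=np.array([plane(d,p[0],.035)[:2] for p in c],np.float32); q=cv2.minAreaRect(w); print(n,cv2.contourArea(c),cv2.boundingRect(c),np.round(q[0],3),np.round(q[1],3),round(q[2],1))
E
python3 loc.py
```

```text
27.25 [0.45118411 0.13825337 0.24202925]
W 68.0 630 307 world@.035 [0.956 0.053] [0.009 0.072] 70.5 [[0.9210000038146973, 0.061000000685453415], [0.9890000224113464, 0.03700000047683716], [0.9919999837875366, 0.04500000178813934], [0.9240000247955322, 0.07000000029802322]]
W 73.0 610 292 world@.035 [0.895 0.075] [0.012 0.044] 73.5 [[0.871999979019165, 0.07500000298023224], [0.9139999747276306, 0.06300000101327896], [0.9169999957084656, 0.07400000095367432], [0.875, 0.08699999749660492]]
W 172.5 392 285 world@.035 [0.545 0.058] [0.047 0.007] 8.0 [[0.5210000276565552, 0.057999998331069946], [0.5220000147819519, 0.050999999046325684], [0.5690000057220459, 0.057999998331069946], [0.5680000185966492, 0.06499999761581421]]
W 319.5 496 281 world@.035 [0.685 0.076] [0.159 0.007] 7.4 [[0.6060000061988831, 0.07000000029802322], [0.6060000061988831, 0.06300000101327896], [0.7639999985694885, 0.08299999684095383], [0.7630000114440918, 0.09000000357627869]]
W 5159.0 322 156 world@.035 [0.445 0.197] [0.066 0.101] 10.9 [[0.40299999713897705, 0.23999999463558197], [0.421999990940094, 0.14100000262260437], [0.4869999885559082, 0.15299999713897705], [0.46700000762939453, 0.25200000405311584]]
scene 19.0 (84, 155, 9, 27) [ 0.32  -0.749] [0.112 0.027] 27.0
scene 52.5 (59, 150, 22, 24) [ 0.302 -0.82 ] [0.1   0.064] 12.0
scene 57.0 (496, 188, 11, 10) [0.267 0.638] [0.032 0.036] 82.2
scene 449.5 (614, 450, 26, 30) [1.083 0.921] [0.047 0.104] 37.7
scene 567.0 (347, 215, 32, 22) [0.446 0.196] [0.076 0.098] 9.9
top 77.0 (80, 422, 25, 24) [0.083 0.619] [0.055 0.051] 88.0
top 190.5 (251, 265, 17, 23) [0.437 0.228] [0.057 0.03 ] 17.7
top 284.0 (8, 150, 23, 37) [0.726 0.817] [0.046 0.101] 73.0
top 789.0 (52, 351, 46, 49) [0.216 0.665] [0.11  0.106] 0.1
top 2020.0 (82, 351, 50, 129) [0.125 0.589] [0.29  0.114] 0.0
```

Request:
send_rows:
  series:
    - {"xyz": [-0.003, 0.02, -0.02], "twist": 2}
    - {"xyz": [-0.005, 0.045, -0.055], "twist": 4}
    - {"xyz": [-0.006, 0.058, -0.095], "twist": 4}
    - {"xyz": [-0.006, 0.059, -0.135], "twist": 4}
    - {"xyz": [-0.006, 0.059, -0.165], "twist": 4}
    - {"xyz": [-0.006, 0.059, -0.195], "twist": 4}
    - {"xyz": [-0.006, 0.059, -0.22], "twist": 4}
    - {"xyz": [-0.006, 0.059, -0.231], "twist": 4}

```text
clock: 28.2
ee_pos: [0.4433, 0.2004, 0.0089]
tool_rot: [-1.995, -2.425, 0.008]
wrist_force: [-0.2, -0.8, -0.0]
width: 1.0
grasp_force: 0.0
```

Request:
send_rows:
  series:
    - {"xyz": [0, 0, 0], "twist": 0}
    - {"xyz": [0, 0, 0], "twist": 0}

```text
clock: 28.4
ee_pos: [0.4459, 0.201, 0.0124]
tool_rot: [1.998, 2.425, 0.0]
wrist_force: [-0.3, 1.0, -0.1]
width: 0.999
grasp_force: 0.0
```

Request:
send_rows:
  series:
    - {"xyz": [0, 0, 0], "twist": 0}
    - {"xyz": [0, 0, 0], "twist": 0}
  claw: 0.06

```text
clock: 28.6
ee_pos: [0.4464, 0.2012, 0.0132]
tool_rot: [1.998, 2.424, 0.003]
wrist_force: [0.1, 0.9, -0.2]
width: 0.855
grasp_force: 0.0
```

Request:
send_rows:
  series:
    - {"xyz": [0, -0.003, -0.004], "twist": 0}
    - {"xyz": [0, -0.003, -0.004], "twist": 0}
    - {"xyz": [0, -0.003, -0.004], "twist": 0}
  claw: 0.06

```text
clock: 28.9
ee_pos: [0.4442, 0.197, 0.0081]
tool_rot: [-1.997, -2.423, 0.003]
wrist_force: [-3.7, -0.6, 4.7]
width: 0.684
grasp_force: 8.7
```

Run:
```python
from loc import *
s=manip.sense(); print(s["clock"],s["ee_pos"],s["wrist_force"],s["width"],s["grasp_force"],wristcup())
W=cam("wrist"); h=cv2.cvtColor(W["color"],cv2.COLOR_BGR2HSV); m=cv2.inRange(h,np.array((0,110,60)),np.array((13,255,255))); m[330:]=0
for v in(60,90,120,150,180,210,240,270,300): 
    x=np.where(m[v,200:450])[0]+200; print(v,(x.min(),x.max()) if len(x) else None,end=" ")
```

```text
28.9 [0.44419879 0.19699017 0.00809502] [-3.69115323 -0.55808385  4.74049991] 0.6841658737170615 8.725984643097036 ('wrist inward angles top/bot', np.float64(6.4), np.float64(28.1))
60 None 90 None 120 None 150 None 180 None 210 (np.int64(254), np.int64(386)) 240 (np.int64(255), np.int64(387)) 270 (np.int64(257), np.int64(388)) 300 (np.int64(260), np.int64(386))
```

Request:
send_rows:
  series:
    - {"xyz": [0, 0, 0.005], "twist": 0}
    - {"xyz": [0, 0, 0.01], "twist": 0}
    - {"xyz": [0, 0, 0.02], "twist": 0}
    - {"xyz": [0, 0, 0.02], "twist": 0}

```text
clock: 29.4
ee_pos: [0.4469, 0.1981, 0.0296]
tool_rot: [1.998, 2.423, 0.004]
wrist_force: [0.2, -0.6, -1.3]
width: 0.682
grasp_force: 8.2
```

Run:
```python
from loc import *
s=manip.sense(); print(s["clock"],s["ee_pos"],s["wrist_force"],s["width"],s["grasp_force"],wristcup())
W=cam("wrist"); h=cv2.cvtColor(W["color"],cv2.COLOR_BGR2HSV); m=cv2.inRange(h,np.array((0,110,60)),np.array((13,255,255))); m[330:]=0
for v in range(150,310,20): 
    x=np.where(m[v,200:450])[0]+200; print(v,(x.min(),x.max()) if len(x) else None,end=" ")
S=cam("scene")
c=blob(S,(3,135,70),(14,255,255),(330,190,410,260))[:,0]; print("S",cv2.boundingRect(c),[(u,int(c[c[:,0]==u][:,1].min()),int(c[c[:,0]==u][:,1].max())) for u in range(c[:,0].min(),c[:,0].max(),4)])
```

```text
29.4 [0.44693852 0.19814076 0.02957732] [ 0.20892034 -0.62177706 -1.2747681 ] 0.6818013305355046 8.181429692194797 ('wrist inward angles top/bot', np.float64(6.5), np.float64(28.1))
150 None 170 None 190 (np.int64(291), np.int64(373)) 210 (np.int64(254), np.int64(386)) 230 (np.int64(255), np.int64(387)) 250 (np.int64(256), np.int64(387)) 270 (np.int64(257), np.int64(388)) 290 (np.int64(259), np.int64(387)) S (347, 213, 32, 22) [(347, 215, 223), (351, 214, 234), (355, 221, 233), (359, 230, 233), (363, 231, 232), (367, 231, 232), (371, 229, 232), (375, 229, 231)]
```

Request:
send_rows:
  series:
    - {"xyz": [0, 0, 0.03], "twist": 0}
    - {"xyz": [0.001, -0.005, 0.07], "twist": -1}
    - {"xyz": [0.004, -0.02, 0.105], "twist": -2}
    - {"xyz": [0.008, -0.04, 0.12], "twist": -3}
    - {"xyz": [0.012, -0.06, 0.12], "twist": -4}
    - {"xyz": [0.015, -0.075, 0.12], "twist": -4}
    - {"xyz": [0.016, -0.081, 0.12], "twist": -4}
    - {"xyz": [0.016, -0.081, 0.12], "twist": -4}

```text
clock: 30.35
ee_pos: [0.4612, 0.1154, 0.1472]
tool_rot: [-2.084, -2.35, 0.003]
wrist_force: [-0.0, -1.0, 0.7]
width: 0.686
grasp_force: 0.0
```

```bash
python3 fit.py|head -2
python3 - <<'E'
from fit import *
S,T=cam("scene"),cam("top"); s=manip.sense()["ee_pos"]
uy=np.array([-.1219,.9925]);ux=np.array([.9925,.1219])
for n,d,bx in(("S",S,(320,150,400,260)),("T",T,(240,200,330,310))):
    c=blob(d,(3,135,70),(14,255,255),bx)[:,0]; print(n,cv2.boundingRect(c),[(u,int(c[c[:,0]==u][:,1].min()),int(c[c[:,0]==u][:,1].max())) for u in range(c[:,0].min(),c[:,0].max(),3)])
for th in(75,90,105):
  t=np.radians(th)
  for up in(.026,.041):
    f=np.r_[uy*np.sin(t),-np.cos(t)];n=np.r_[-uy*np.cos(t),-np.sin(t)];a=np.linspace(0,6.28,40)
    P=[s+[0,0,up]+f*.047+.032*(np.cos(b)*np.r_[ux,0]+np.sin(b)*n) for b in a]
    q=np.array([proj(S,p) for p in P]);w=np.array([proj(T,p) for p in P]); print(th,up,"S umax %.1f top(%.1f,%.1f) bot(%.1f,%.1f)"%(q[:,0].max(),*q[q[:,1].argmin()],*q[q[:,1].argmax()]),"T umin %.1f rows %.1f %.1f"%(w[:,0].min(),w[:,1].min(),w[:,1].max()))
E
```

```text
30.35 [0.4612 0.1154 0.1472] [-0.  -1.   0.7] 0.686 ('wrist inward angles top/bot', np.float64(-10.4), np.float64(8.2))
keeper frame tcp -0.0919 0.1039
S (344, 214, 31, 22) [(344, 220, 225), (347, 215, 234), (350, 215, 234), (353, 214, 234), (356, 214, 234), (359, 214, 233), (362, 214, 233), (365, 214, 233), (368, 214, 233), (371, 214, 233)]
T (255, 264, 27, 28) [(255, 269, 271), (258, 268, 285), (261, 267, 287), (264, 266, 287), (267, 266, 286), (270, 265, 285), (273, 264, 286), (276, 264, 285), (279, 274, 285)]
75 0.026 S umax 355.5 top(353.8,193.6) bot(350.7,215.0) T umin 277.5 rows 248.8 277.2
75 0.041 S umax 355.6 top(353.9,190.6) bot(350.8,212.3) T umin 277.1 rows 247.8 276.7
90 0.026 S umax 353.4 top(352.9,191.1) bot(353.1,212.9) T umin 279.2 rows 248.0 276.9
90 0.041 S umax 353.5 top(353.1,188.1) bot(353.2,210.1) T umin 278.9 rows 247.0 276.4
105 0.026 S umax 355.1 top(351.0,188.8) bot(354.3,210.5) T umin 278.2 rows 247.0 276.4
105 0.041 S umax 355.3 top(351.1,185.7) bot(354.5,207.6) T umin 277.9 rows 246.0 275.8
```

The cup slipped out because these fingers retract along an arc when open: near 67 mm opening the pads sit about 40 mm behind the TCP, not 19 mm. I'll relocate the cup and grip with the TCP at about z = -0.003.

Request:
send_rows:
  series:
    - {"xyz": [-0.004, 0.01, 0.03], "twist": 0}
    - {"xyz": [-0.01, 0.02, 0.07], "twist": 0}
    - {"xyz": [-0.01, 0.02, 0.09], "twist": 0}
    - {"xyz": [-0.01, 0.02, 0.09], "twist": 0}
  claw: 0.0878

```text
clock: 31.0
ee_pos: [0.4533, 0.1383, 0.2408]
tool_rot: [2.079, 2.354, 0.009]
wrist_force: [0.4, 0.2, -0.3]
width: 0.993
grasp_force: 0.0
```

```bash
python3 loc.py | egrep "^[0-9]|W [0-9]{4}|scene .*(34|35)[0-9], "
```

```text
31.0 [0.45329032 0.13831518 0.24079727]
W 5178.0 314 166 world@.035 [0.44  0.186] [0.066 0.101] 9.9 [[0.39899998903274536, 0.23000000417232513], [0.41600000858306885, 0.12999999523162842], [0.48100000619888306, 0.1420000046491623], [0.46299999952316284, 0.2409999966621399]]
scene 554.0 (344, 214, 31, 21) [0.442 0.186] [0.075 0.096] 6.5
```

Request:
send_rows:
  series:
    - {"xyz": [-0.004, 0.015, -0.03], "twist": 1}
    - {"xyz": [-0.008, 0.035, -0.065], "twist": 2}
    - {"xyz": [-0.0115, 0.047, -0.1], "twist": 3}
    - {"xyz": [-0.012, 0.048, -0.14], "twist": 3}
    - {"xyz": [-0.012, 0.048, -0.175], "twist": 3}
    - {"xyz": [-0.012, 0.048, -0.205], "twist": 3}
    - {"xyz": [-0.012, 0.048, -0.226], "twist": 3}
    - {"xyz": [-0.012, 0.048, -0.23], "twist": 3}

```text
clock: 31.95
ee_pos: [0.437, 0.1825, 0.0049]
tool_rot: [-2.019, -2.405, 0.011]
wrist_force: [-0.3, -0.4, -0.4]
width: 0.997
grasp_force: 0.0
```

Request:
send_rows:
  series:
    - {"xyz": [0, 0, 0], "twist": 0}
    - {"xyz": [0, 0, 0], "twist": 0}

```text
clock: 32.15
ee_pos: [0.4401, 0.1845, 0.0087]
tool_rot: [2.02, 2.406, 0.001]
wrist_force: [-0.2, 0.5, 0.8]
width: 1.002
grasp_force: 0.0
```

Request:
send_rows:
  series:
    - {"xyz": [0, 0.001, -0.004], "twist": 0}
    - {"xyz": [0, 0.001, -0.008], "twist": 0}
    - {"xyz": [0, 0.001, -0.011], "twist": 0}
    - {"xyz": [0, 0.001, -0.011], "twist": 0}

```text
clock: 32.55
ee_pos: [0.4395, 0.1856, -0.003]
tool_rot: [-2.019, -2.407, 0.0]
wrist_force: [0.1, 0.1, 0.7]
width: 1.003
grasp_force: 0.0
```

Request:
send_rows:
  series:
    - {"xyz": [0, 0, 0], "twist": 0}
    - {"xyz": [0, 0, 0], "twist": 0}
    - {"xyz": [0, 0, 0], "twist": 0}
    - {"xyz": [0, 0, 0], "twist": 0}
  claw: 0.062

```text
clock: 32.95
ee_pos: [0.4395, 0.1855, -0.0028]
tool_rot: [-2.019, -2.406, 0.0]
wrist_force: [-1.0, 0.7, 1.5]
width: 0.765
grasp_force: 29.4
```

Request:
send_rows:
  series:
    - {"xyz": [0, 0, 0], "twist": 0}
    - {"xyz": [0, 0, 0], "twist": 0}
    - {"xyz": [0.002, -0.01, 0], "twist": 0}
    - {"xyz": [0.004, -0.022, 0], "twist": 0}
    - {"xyz": [0.0043, -0.0246, 0], "twist": 0}
    - {"xyz": [0.0043, -0.0246, 0], "twist": 0}
  claw: 0.078

```text
clock: 33.55
ee_pos: [0.4441, 0.1598, -0.0028]
tool_rot: [2.022, 2.404, -0.0]
wrist_force: [-0.4, 0.4, 0.1]
width: 0.888
grasp_force: 0.0
```

Request:
send_rows:
  series:
    - {"xyz": [0, 0, 0], "twist": 0}
    - {"xyz": [0, 0, 0], "twist": 0}
    - {"xyz": [0, 0, 0], "twist": 0}
    - {"xyz": [0, 0, 0], "twist": 0}
  claw: 0.062

```text
clock: 33.95
ee_pos: [0.444, 0.1612, -0.0029]
tool_rot: [2.019, 2.407, 0.0]
wrist_force: [0.0, -0.7, 0.4]
width: 0.782
grasp_force: 29.9
```

```bash
python3 fit.py|head -2
```

```text
33.95 [ 0.444   0.1612 -0.0029] [ 0.  -0.7  0.4] 0.782 ('wrist inward angles top/bot', np.float64(-2.3), np.float64(28.1))
keeper frame tcp -0.1033 0.1514
```

Request:
send_rows:
  series:
    - {"xyz": [0, 0, 0.02], "twist": 0}
    - {"xyz": [0, 0, 0.06], "twist": 0}
    - {"xyz": [0.002, -0.005, 0.1], "twist": -1}
    - {"xyz": [0.007, -0.02, 0.128], "twist": -2}
    - {"xyz": [0.014, -0.043, 0.13], "twist": -3}
    - {"xyz": [0.02, -0.06, 0.128], "twist": -3}
    - {"xyz": [0.0213, -0.0643, 0.1255], "twist": -3}
    - {"xyz": [0.0213, -0.0643, 0.1255], "twist": -3}

```text
clock: 34.9
ee_pos: [0.4647, 0.0963, 0.1221]
tool_rot: [-2.083, -2.351, 0.002]
wrist_force: [0.1, -0.4, -2.3]
width: 0.775
grasp_force: 30.0
```

```bash
python3 fit.py|head -2
```

```text
34.9 [0.4647 0.0963 0.1221] [ 0.1 -0.4 -2.3] 0.775 ('wrist inward angles top/bot', np.float64(-2.4), np.float64(28.1))
keeper frame tcp -0.0907 0.0845
```

Request:
send_rows:
  series:
    - {"xyz": [0, 0.001, -0.007], "twist": 0}
    - {"xyz": [0, 0.002, -0.011], "twist": 0}
    - {"xyz": [-0.0005, 0.005, -0.0135], "twist": 0}
    - {"xyz": [-0.001, 0.009, -0.0165], "twist": 0}
    - {"xyz": [-0.0015, 0.012, -0.0195], "twist": 0}
    - {"xyz": [-0.002, 0.015, -0.023], "twist": 0}
    - {"xyz": [-0.002, 0.015, -0.023], "twist": 0}

```text
clock: 35.75
ee_pos: [0.4637, 0.1144, 0.0997]
tool_rot: [-2.078, -2.355, -0.003]
wrist_force: [-1.4, 4.9, 5.3]
width: 0.775
grasp_force: 30.1
```

```bash
python3 fit.py|head -2
```

```text
35.75 [0.4637 0.1144 0.0997] [-1.4  4.9  5.3] 0.775 ('wrist inward angles top/bot', np.float64(-2.9), np.float64(28.1))
keeper frame tcp -0.0895 0.1026
```

Request:
send_rows:
  series:
    - {"xyz": [0, 0.002, -0.004], "twist": 0}
    - {"xyz": [-0.0005, 0.004, -0.009], "twist": 0}
    - {"xyz": [-0.0005, 0.0055, -0.013], "twist": 0}
    - {"xyz": [-0.001, 0.007, -0.018], "twist": 0}
    - {"xyz": [-0.001, 0.007, -0.023], "twist": 0}
    - {"xyz": [-0.001, 0.0065, -0.028], "twist": 0}
    - {"xyz": [-0.001, 0.0065, -0.028], "twist": 0}

```text
clock: 36.6
ee_pos: [0.464, 0.1234, 0.0721]
tool_rot: [-2.076, -2.357, -0.009]
wrist_force: [-0.2, 12.3, 2.8]
width: 0.781
grasp_force: 30.4
```

```bash
python3 fit.py|head -2;  python3 - <<'E'
from fit import *
S,T=cam("scene"),cam("top"); s=manip.sense()["ee_pos"]
uy=np.array([-.1219,.9925]);ux=np.array([.9925,.1219])
for n,d,bx in(("S",S,(322,150,400,260)),("T",T,(240,200,330,310))):
    c=blob(d,(3,135,60),(14,255,255),bx)[:,0]; print(n,cv2.boundingRect(c),[(u,int(c[c[:,0]==u][:,1].min()),int(c[c[:,0]==u][:,1].max())) for u in range(c[:,0].min(),c[:,0].max(),3)])
for th in(0,15,30,45,60,75):
    t=np.radians(th); up=.0365
    f=np.r_[uy*np.sin(t),-np.cos(t)];n=np.r_[-uy*np.cos(t),-np.sin(t)];a=np.linspace(0,6.28,40)
    P=[s+[0,0,up]+f*.074+.032*(np.cos(b)*np.r_[ux,0]+np.sin(b)*n) for b in a]
    q=np.array([proj(S,p) for p in P]);w=np.array([proj(T,p) for p in P]); print(th,"S right(%.1f,%.1f) bot(%.1f,%.1f)"%(*q[q[:,0].argmax()],*q[q[:,1].argmax()]),"T umin %.1f"%w[:,0].min())
E
```

```text
36.6 [0.464  0.1234 0.0721] [-0.2 12.3  2.8] 0.781 ('wrist inward angles top/bot', np.float64(8.2), np.float64(28.1))
keeper frame tcp -0.088 0.1115
S (324, 209, 26, 28) [(324, 215, 225), (327, 209, 219), (330, 223, 228), (333, 221, 234), (336, 221, 236), (339, 221, 236), (342, 221, 236), (345, 221, 235), (348, 222, 232)]
T (312, 205, 1, 3) []
0 S right(348.9,227.5) bot(338.9,236.7) T umin 287.4
15 S right(354.8,225.7) bot(343.5,236.3) T umin 279.9
30 S right(359.6,223.1) bot(348.0,235.4) T umin 273.6
45 S right(363.1,221.3) bot(352.4,233.7) T umin 268.8
60 S right(365.1,217.7) bot(357.3,231.5) T umin 266.0
75 S right(365.3,213.9) bot(361.0,228.7) T umin 265.3
```

Request:
send_rows:
  series:
    - {"xyz": [-0.001, 0.008, 0], "twist": 0}
    - {"xyz": [-0.003, 0.025, 0.01], "twist": 0}
    - {"xyz": [0.005, 0.045, 0.035], "twist": 0}
    - {"xyz": [0.03, 0.063, 0.04], "twist": 0}
    - {"xyz": [0.062, 0.082, 0.04], "twist": 0}
    - {"xyz": [0.095, 0.102, 0.04], "twist": 0}
    - {"xyz": [0.128, 0.122, 0.04], "twist": 0}
    - {"xyz": [0.155, 0.135, 0.04], "twist": 0}

```text
clock: 37.65
ee_pos: [0.618, 0.2553, 0.1104]
tool_rot: [-2.079, -2.354, 0.002]
wrist_force: [-0.0, -1.1, -1.7]
width: 0.78
grasp_force: 29.4
```

Request:
send_rows:
  series:
    - {"xyz": [0.008, 0.003, 0], "twist": 0}
    - {"xyz": [0.012, 0.004, 0], "twist": 0}
    - {"xyz": [0.012, 0.004, 0], "twist": 0}
    - {"xyz": [0.012, 0.004, 0], "twist": 0}

```text
clock: 38.05
ee_pos: [0.6282, 0.2563, 0.1115]
tool_rot: [-2.082, -2.352, 0.002]
wrist_force: [-0.1, 0.4, -1.1]
width: 0.782
grasp_force: 29.4
```

```bash
python3 fit.py|head -1;  python3 - <<'E'
from fit import *
S,T=cam("scene"),cam("top"); s=manip.sense()["ee_pos"]
uy=np.array([-.1219,.9925]);ux=np.array([.9925,.1219])
for n,d,bx in(("S",S,(345,200,420,300)),):
    c=blob(d,(3,135,60),(12,255,255),bx)[:,0]; print(n,cv2.boundingRect(c),[(u,int(c[c[:,0]==u][:,1].min()),int(c[c[:,0]==u][:,1].max())) for u in range(c[:,0].min(),c[:,0].max(),3)])
for th in(-15,-7,0,7,15):
    t=np.radians(th); up=.0365
    f=np.r_[uy*np.sin(t),-np.cos(t)];n=np.r_[-uy*np.cos(t),-np.sin(t)];a=np.linspace(0,6.28,40)
    P=[s+[0,0,up]+f*.074+.032*(np.cos(b)*np.r_[ux,0]+np.sin(b)*n) for b in a]
    q=np.array([proj(S,p) for p in P]); print(th,"S left(%.1f,%.1f) right(%.1f,%.1f) bot(%.1f,%.1f)"%(*q[q[:,0].argmin()],*q[q[:,0].argmax()],*q[q[:,1].argmax()]))
E
```

```text
38.05 [0.6282 0.2563 0.1115] [-0.1  0.4 -1.1] 0.782 ('wrist inward angles top/bot', np.float64(7.4), np.float64(28.1))
S (365, 250, 31, 34) [(365, 262, 262), (368, 253, 270), (371, 250, 278), (374, 273, 281), (377, 272, 282), (380, 272, 283), (383, 272, 282), (386, 272, 280), (389, 274, 277), (392, 272, 274)]
-15 S left(361.1,271.0) right(382.0,275.0) bot(373.8,282.6)
-7 S left(364.2,272.0) right(385.8,274.6) bot(375.6,282.8)
0 S left(367.1,272.6) right(389.1,274.0) bot(378.6,282.8)
7 S left(370.2,273.1) right(392.2,273.3) bot(381.8,282.7)
15 S left(374.0,273.5) right(395.6,272.3) bot(383.6,282.5)
```

Request:
send_rows:
  series:
    - {"xyz": [0.003, 0.003, -0.015], "twist": 0}
    - {"xyz": [0.004, 0.003, -0.035], "twist": 0}
    - {"xyz": [0.004, 0.003, -0.05], "twist": 0}
    - {"xyz": [0.004, 0.003, -0.058], "twist": 0}
    - {"xyz": [0.004, 0.003, -0.062], "twist": 0}
    - {"xyz": [0.004, 0.003, -0.065], "twist": 0}
    - {"xyz": [0.004, 0.003, -0.065], "twist": 0}

```text
clock: 39.0
ee_pos: [0.6357, 0.2653, 0.0518]
tool_rot: [-2.078, -2.354, -0.014]
wrist_force: [-7.9, 5.0, 29.1]
width: 0.779
grasp_force: 30.0
```

Request:
send_rows:
  series:
    - {"xyz": [0, 0, -0.002], "twist": 0}
    - {"xyz": [0, 0, -0.004], "twist": 0}
    - {"xyz": [0, 0, -0.004], "twist": 0}

```text
clock: 39.3
ee_pos: [0.6371, 0.2672, 0.0498]
tool_rot: [-2.077, -2.355, -0.021]
wrist_force: [-8.1, 6.7, 37.8]
width: 0.773
grasp_force: 30.3
```

Request:
send_rows:
  series:
    - {"xyz": [0, 0, 0.003], "twist": 0}
    - {"xyz": [0, 0, 0.006], "twist": 0}
    - {"xyz": [0, 0, 0.006], "twist": 0}

```text
clock: 39.6
ee_pos: [0.635, 0.2616, 0.0505]
tool_rot: [2.08, 2.353, 0.007]
wrist_force: [0.4, 2.3, 12.3]
width: 0.776
grasp_force: 29.7
```

Request:
send_rows:
  series:
    - {"xyz": [0, 0, 0], "twist": 0}
    - {"xyz": [0, 0, 0], "twist": 0}
    - {"xyz": [0, 0, 0], "twist": 0}
    - {"xyz": [0, 0, 0], "twist": 0}
  claw: 0.0878

```text
clock: 40.0
ee_pos: [0.6328, 0.2596, 0.0479]
tool_rot: [-2.082, -2.352, 0.002]
wrist_force: [1.0, 0.2, -0.0]
width: 0.995
grasp_force: 0.0
```

Request:
send_rows:
  series:
    - {"xyz": [0, 0, 0.02], "twist": 0}
    - {"xyz": [0, 0, 0.05], "twist": 0}
    - {"xyz": [0, 0, 0.09], "twist": 0}
    - {"xyz": [0, 0, 0.13], "twist": 0}
    - {"xyz": [-0.02, -0.03, 0.14], "twist": 0}
    - {"xyz": [-0.04, -0.07, 0.14], "twist": 0}
    - {"xyz": [-0.05, -0.11, 0.14], "twist": 0}
    - {"xyz": [-0.05, -0.14, 0.14], "twist": 0}

```text
clock: 40.8
ee_pos: [0.5816, 0.1174, 0.1887]
tool_rot: [-2.083, -2.351, 0.001]
wrist_force: [0.2, -0.9, 0.6]
width: 1.002
grasp_force: 0.0
```

Run:
```python
from loc import *
s=manip.sense(); print(s["clock"],s["ee_pos"],s["wrist_force"])
S,T,W=cam("scene"),cam("top"),cam("wrist")
c=blob(S,(3,135,60),(12,255,255),(345,200,420,300))[:,0]; print("S",cv2.boundingRect(c),[(u,int(c[c[:,0]==u][:,1].min()),int(c[c[:,0]==u][:,1].max())) for u in range(c[:,0].min(),c[:,0].max(),3)])
for x,y in((.632,.263),):
    for zz,r in((.008,.032),(.103,.0345)):
        q=np.array([proj(S,(x+r*np.cos(a),y+r*np.sin(a),zz)) for a in np.linspace(0,6.28,40)]); w=np.array([proj(T,(x+r*np.cos(a),y+r*np.sin(a),zz)) for a in np.linspace(0,6.28,40)])
        print("expect z",zz,"S",q.min(0).round(1),q.max(0).round(1),"T",w.min(0).round(1),w.max(0).round(1))
d=T["color"].astype(int); o=cv2.imread("pics/top0.png").astype(int)
m=((abs(d-o).max(2)>25)[160:245,205:290]).astype(np.uint8); ys,xs=np.where(m); print("T change box",xs.min()+205,xs.max()+205,ys.min()+160,ys.max()+160,len(xs))
h=cv2.cvtColor(T["color"],cv2.COLOR_BGR2HSV)
for r in range(176,236,3): print(r," ".join("%3d"%x for x in h[r,216:276:3,1]))
```

```text
40.8 [0.58155069 0.11738814 0.18869484] [ 0.22076158 -0.85256123  0.57220884]
S (368, 260, 24, 34) [(368, 280, 285), (371, 264, 290), (374, 262, 292), (377, 260, 293), (380, 260, 293), (383, 260, 292), (386, 262, 289), (389, 264, 280)]
expect z 0.008 S [367.9 274.6] [389.1 293.7] T [232.  190.3] [257.  214.5]
expect z 0.103 S [368.7 259. ] [392.8 280.4] T [225.2 179.1] [254.2 207.3]
T change box 227 289 160 244 1983
176  11  12   8  12  10  12  10  11  11  10   8  10   9  10  12  12  12  12  10  24
179   8  10  12  10   8  12   8  57 113 127 124 115  78  10  11  10  12  10  12  18
182  10  12  10  12   8  56 144 105  93  98 133 136 124 128  89   6  10  10  10  11
185   8  10  12  10 119 140  97 102 105 107 106  95 142 122 120 127   9   8  10  11
188  10  10   8 112 139  97 102 102 102 102 103 109  90 120 122 122 118   8  10   8
191  10  10  35 125 139  96  96 104  99 126 119 115 101 137 123 119 120  87  12  10
194  12  10 127 118 135 100  99 108 124 126 124 120 118 138 124 121 124 130  10  13
197  12   9 125 117 143  97  99 126 121 138 147 144 147 138  99 124 122 125   9   9
200  12 
[... 299 characters left out ...]
 112 111 108 110 126   9   9
212  12  11 111 123 122 124 124 124 102 107 103 101 117 110 112 112 124 133  12  10
215  10  12  10 124 123 125 123 124 119 110 118 111 110 114 110 105 125   5  12  10
218  11  11  10  81 126 121 121 120 124 120 100 111 110 109 118 125 106  12  12  10
221  12  11  10  10  81 122 121 122 121 120 122 122 123 122 124 111   8   8  10   8
224   9  13  12  13  11  15 128 116 121 120 125 122 123 127  11   8   8  10  10   9
227  11  13  12  10  10  10   9   5  53 100 113  39   9   8  10  10  12  11  10  10
230   8  11  10  11  12  12  10   8  12   8  10  12  10   8  10  10  10  10  10  10
233  11  11  10  11  12  10  10   8  10   8  10  12  10  12  10  10  11  12  12  10
```

The cup stands upright, centred on the trivet: its scene mask (u 368–391, v 260–293) matches the expected outline. Next I close the lid.

Request:
send_rows:
  series:
    - {"xyz": [0.01, -0.03, 0], "twist": 0}
    - {"xyz": [0.023, -0.065, 0], "twist": 0}
    - {"xyz": [0.033, -0.0895, 0], "twist": 0}
    - {"xyz": [0.033, -0.0895, -0.02], "twist": 0}
    - {"xyz": [0.033, -0.0895, -0.05], "twist": 0}
    - {"xyz": [0.033, -0.0895, -0.068], "twist": 0}
    - {"xyz": [0.033, -0.0895, -0.07], "twist": 0}
    - {"xyz": [0.033, -0.0895, -0.07], "twist": 0}

```text
clock: 41.75
ee_pos: [0.6164, 0.0317, 0.1183]
tool_rot: [-2.08, -2.354, 0.001]
wrist_force: [0.5, 0.2, -0.1]
width: 0.998
grasp_force: 0.0
```

Request:
send_rows:
  series:
    - {"xyz": [0, 0, 0], "twist": 0}
    - {"xyz": [0, 0, 0], "twist": 0}
    - {"xyz": [0, 0, 0], "twist": 0}
    - {"xyz": [0, 0, 0], "twist": 0}
    - {"xyz": [0, 0, 0], "twist": 0}
    - {"xyz": [0, 0, 0], "twist": 0}
  claw: 0.005

```text
clock: 42.35
ee_pos: [0.6163, 0.0307, 0.1188]
tool_rot: [2.082, 2.353, 0.0]
wrist_force: [0.7, -0.2, 0.1]
width: 0.495
grasp_force: 0.0
```

Still closing; I'll wait, then slide along the keeper's -x.

Request:
send_rows:
  series:
    - {"xyz": [0, 0, 0], "twist": 0}
    - {"xyz": [0, 0, 0], "twist": 0}
    - {"xyz": [0, 0, 0], "twist": 0}
    - {"xyz": [0, 0, 0], "twist": 0}
    - {"xyz": [0, 0, 0], "twist": 0}
    - {"xyz": [0, 0, 0], "twist": 0}

```text
clock: 42.95
ee_pos: [0.6163, 0.0307, 0.1187]
tool_rot: [-2.082, -2.353, 0.0]
wrist_force: [0.1, 0.4, 0.0]
width: 0.052
grasp_force: 0.0
```

Run:
```python
from loc import *
s=manip.sense(); print(s["clock"],s["ee_pos"])
k=np.array([.565,.0235]);ux=np.array([.9925,.1219]);uy=np.array([-.1219,.9925])
for n,b in(("scene",(260,200,345,310)),("top",(290,140,400,290))):
    d=cam(n); c=blob(d,(100,120,40),(125,255,255),b); w=np.array([plane(d,p[0],.109)[:2]-k for p in c]); X,Y=w@ux,w@uy; print(n,"lid kx",X.min().round(4),X.max().round(4),"ky",Y.min().round(4),Y.max().round(4))
    h=cv2.cvtColor(d["color"],cv2.COLOR_BGR2HSV); m=np.zeros((480,640),np.uint8); cv2.fillConvexPoly(m,cv2.convexHull(c),255)
    q=cv2.inRange(h,np.array((8,70,60)),np.array((20,200,255)))&m
    cc=sorted(cv2.findContours(q,0,1)[0],key=cv2.contourArea)[-2:]
    for e in cc: 
        w=np.array([plane(d,p[0],.143)[:2]-k for p in e]); print(" handle?",cv2.contourArea(e),(w@ux).min().round(4),(w@ux).max().round(4),(w@uy).min().round(4),(w@uy).max().round(4))
```

```text
42.95 [0.61625592 0.0306661  0.11865437]
scene lid kx -0.0217 0.1241 ky -0.0631 0.0613
 handle? 2.0 0.0155 0.0222 0.0182 0.0269
 handle? 5.5 0.0083 0.0284 -0.0281 -0.0218
top lid kx 0.0306 0.1187 ky 0.0328 0.0613
```

Request:
send_rows:
  series:
    - {"xyz": [0, 0, 0.01], "twist": 0}
    - {"xyz": [0, 0, 0.01], "twist": 0}
    - {"xyz": [0, 0, 0.01], "twist": 0}
    - {"xyz": [0, 0, 0.01], "twist": 0}
    - {"xyz": [0, 0, 0.01], "twist": 0}
    - {"xyz": [0, 0, 0.01], "twist": 0}
    - {"xyz": [0, 0, 0.01], "twist": 0}
    - {"xyz": [0, 0, 0.01], "twist": 0}
  claw: 0.06

```text
clock: 43.85
ee_pos: [0.6162, 0.0307, 0.1286]
tool_rot: [-2.082, -2.353, 0.0]
wrist_force: [-0.2, 0.3, 0.5]
width: 0.68
grasp_force: 0.0
```

Request:
send_rows:
  series:
    - {"xyz": [0, 0, -0.01], "twist": 0}
    - {"xyz": [0, 0, -0.02], "twist": 0}
    - {"xyz": [0, 0, -0.028], "twist": 0}
    - {"xyz": [0, 0, -0.032], "twist": 0}
    - {"xyz": [0, 0, -0.032], "twist": 0}

```text
clock: 44.35
ee_pos: [0.6156, 0.0306, 0.0956]
tool_rot: [-2.081, -2.352, 0.002]
wrist_force: [-0.5, 0.1, 0.1]
width: 0.687
grasp_force: 0.0
```

Request:
send_rows:
  series:
    - {"xyz": [0, 0, 0], "twist": 0}
    - {"xyz": [0, 0, 0], "twist": 0}
    - {"xyz": [0, 0, 0], "twist": 0}
    - {"xyz": [0, 0, 0], "twist": 0}
    - {"xyz": [0, 0, 0], "twist": 0}
    - {"xyz": [0, 0, 0], "twist": 0}
    - {"xyz": [0, 0, 0], "twist": 0}
  claw: 0.01

```text
clock: 45.05
ee_pos: [0.6158, 0.0307, 0.0967]
tool_rot: [-2.081, -2.353, 0.001]
wrist_force: [-2.0, -0.4, 2.0]
width: 0.202
grasp_force: 30.0
```

Request:
send_rows:
  series:
    - {"xyz": [-0.008, -0.001, 0], "twist": 0}
    - {"xyz": [-0.023, -0.0028, 0], "twist": 0}
    - {"xyz": [-0.04, -0.0049, 0], "twist": 0}
    - {"xyz": [-0.057, -0.007, 0], "twist": 0}
    - {"xyz": [-0.074, -0.0091, 0], "twist": 0}
    - {"xyz": [-0.091, -0.0112, 0], "twist": 0}
    - {"xyz": [-0.106, -0.013, 0], "twist": 0}
    - {"xyz": [-0.116, -0.0142, 0], "twist": 0}

```text
clock: 45.85
ee_pos: [0.4995, 0.016, 0.0967]
tool_rot: [2.081, 2.352, 0.001]
wrist_force: [2.7, -2.2, -4.2]
width: 0.2
grasp_force: 30.0
```

Request:
send_rows:
  series:
    - {"xyz": [-0.005, -0.0006, 0], "twist": 0}
    - {"xyz": [-0.009, -0.0011, 0], "twist": 0}
    - {"xyz": [-0.011, -0.0014, 0], "twist": 0}
    - {"xyz": [-0.011, -0.0014, 0], "twist": 0}

```text
clock: 46.25
ee_pos: [0.4913, 0.0149, 0.0967]
tool_rot: [2.079, 2.35, 0.003]
wrist_force: [8.0, -2.2, -11.2]
width: 0.203
grasp_force: 30.0
```

Request:
send_rows:
  series:
    - {"xyz": [-0.003, -0.0004, 0], "twist": 0}
    - {"xyz": [-0.005, -0.0006, 0], "twist": 0}
    - {"xyz": [-0.005, -0.0006, 0], "twist": 0}

```text
clock: 46.55
ee_pos: [0.4916, 0.0149, 0.0969]
tool_rot: [2.072, 2.345, 0.012]
wrist_force: [25.2, -1.3, -32.8]
width: 0.203
grasp_force: 29.9
```

Request:
send_rows:
  series:
    - {"xyz": [0.005, 0.0006, 0], "twist": 0}
    - {"xyz": [0.005, 0.0006, 0], "twist": 0}
    - {"xyz": [0.005, 0.0006, 0], "twist": 0}
    - {"xyz": [0.005, 0.0006, 0], "twist": 0}
    - {"xyz": [0.005, 0.0006, 0], "twist": 0}
  claw: 0.06

```text
clock: 47.05
ee_pos: [0.4889, 0.0151, 0.0967]
tool_rot: [-2.081, -2.352, 0.0]
wrist_force: [0.2, 0.3, -0.3]
width: 0.615
grasp_force: 0.0
```

Request:
send_rows:
  series:
    - {"xyz": [0, 0, 0.02], "twist": 0}
    - {"xyz": [0, 0, 0.06], "twist": 0}
    - {"xyz": [0, 0.02, 0.1], "twist": 0}
    - {"xyz": [0, 0.06, 0.13], "twist": 0}
    - {"xyz": [-0.01, 0.1, 0.14], "twist": 0}
    - {"xyz": [-0.02, 0.14, 0.14], "twist": 0}
    - {"xyz": [-0.03, 0.18, 0.14], "twist": 0}
    - {"xyz": [-0.03, 0.21, 0.14], "twist": 0}

```text
clock: 47.85
ee_pos: [0.4574, 0.2278, 0.2368]
tool_rot: [-2.077, -2.355, -0.001]
wrist_force: [0.8, -0.9, 0.4]
width: 0.685
grasp_force: 0.0
```

Run:
```python
from loc import *
s=manip.sense(); print(s["clock"],s["ee_pos"],s["wrist_force"])
k=np.array([.565,.0235]);ux=np.array([.9925,.1219]);uy=np.array([-.1219,.9925])
for n,b in(("scene",(260,180,345,310)),("top",(290,140,400,300))):
    d=cam(n); c=blob(d,(100,120,40),(125,255,255),b); w=np.array([plane(d,p[0],.109)[:2]-k for p in c]); X,Y=w@ux,w@uy; print(n,"lid kx",X.min().round(4),X.max().round(4),"ky",Y.min().round(4),Y.max().round(4))
S=cam("scene");c=blob(S,(3,135,60),(12,255,255),(345,200,420,300)); print("cup",cv2.boundingRect(c))
```

```text
47.85 [0.45741984 0.22784438 0.23682621] [ 0.78269233 -0.89249339  0.40337292]
scene lid kx -0.1448 0.0021 ky -0.0635 0.0606
top lid kx -0.1468 -0.004 ky -0.0646 0.0614
cup (368, 260, 24, 34)
```

```bash
python3 -c "
from plant import manip
print(manip.job_done())"
```

```text
the job is handed in; nothing more can be done
None
```

I handed the job in at about 48 s of the 64 s limit: the last camera checks showed all six walnuts in the bay before I closed the lid, the empty cup upright on the small cork trivet, and the lid against its stop; I did not recheck the jar, bowl, dish and spoon, and no verdict came back.

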